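# Drop a loose order through the trap-door hopper

### The job

A carton was left lying across the mouth of the hopper: lift it off and lay it flat on the black rubber mat. Put every brass pipe coupling on the counter into the hopper while its trap is shut, and when all are in, draw the slide bolt and swing the trap wide open with the red lever so that they all fall into the clear bin below. Then swing the trap fully shut again and push the bolt fully home over the lever; do not disturb the green bottle, the jar or the screwdriver.

Things in the scene. Friction and masses are not known exactly. Their poses are not given: they have to be found in the camera images.
- hopper: The fixed hopper stand. Origin: centre of its base on the counter; z up, own x and y level. Square green hopper on the z axis, lever out at -y, slide bolt at y = -141 on a post at x 50..100, 178 mm high. Base plate x -100..100, y -115..135 mm, latch foot to y = -165. A clear guard stands at y = 120 mm, up to z = 212 mm. Bin visible from the open x sides.
- hopper_mouth (a point): Centre of the hopper's mouth, at rim height 257 mm, axes as the hopper's. Mouth about 156 mm square inside, 166 outside, funnel narrowing to a 120 mm square throat at z = 207 mm; the floor is the steel trap door, top face at z = 175 mm when shut.
- bin_floor (a point): Point on the clear catch bin's floor (z = 10 mm) on the hopper's z axis, axes as the hopper's. Inside of the bin: x -70..70, y -86..110 mm of this point; walls up to z = 68 mm.
- trap (a joint): Trap door angle: 0 = shut, 1.05 rad = wide open (stop). Hinge axis along the hopper's x at y = -66, z = 171 mm; the door (126 mm long) reaches from it to +y and hangs down when open; the lever, rigid with it, reaches to -y, level when shut: lifting it opens the trap. Stiff hinge (0.8 N m, about 6 N at the grip), stays where it is left. The bolt, when home, blocks the lever.
- lever_grip (a point): Point on the axis of the lever's red round grip, 130 mm from the hinge axis. Grip 18 mm in diameter, 95 to 160 mm from the hinge, along the hopper's y when shut (this point then at y = -196, z = 171 mm of the hopper); it moves on a 130 mm arc about the hinge, up and towards the hopper as the trap opens. Own x along the hinge.
- latch (a joint): Slide bolt: 0 = fully home (brass tongue over the lever), 0.040 m = fully drawn back along the hopper's +x (lever free; it is clear of the lever from about 0.022 m). Friction 1.5 N, stays where it is left. It may stand a few mm short of home at the start.
- latch_knob (a point): On the axis of the bolt's upright black knob, 18 mm in diameter, 36 mm tall on the brass tongue (20 mm wide); this point is 24 mm above the tongue's top, 12 mm below the knob's top. With the bolt home it is at x = 45, y = -141, z = 212 mm of the hopper; it slides along the hopper's x.
- mat: Black rubber mat fixed on the counter, 130 mm (own x) by 260 mm (own y), 4 mm thick. Origin: centre of its underside.
- carton_center (a point): Centre of the loose closed cardboard carton with a yellow band, 220 mm (own x) by 60 mm (y) by 45 mm high (z), 0.3 kg; at first it lies on the hopper's rim across the mouth.
- carton: The same carton, origin at the centre of its underside.
- coupling0_center (a point): Centre of a loose brass hexagonal pipe coupling (may be absent), 34 mm across flats (39 over corners), 40 mm tall along its own z, flats facing own x and every 60 degrees round; 0.15 kg; stands upright on the counter at the start.
- coupling0: The same coupling; origin at the centre of its underside.
- coupling1_center (a point): Centre of a loose brass hexagonal pipe coupling (may be absent), 34 mm across flats (39 over corners), 40 mm tall along its own z, flats facing own x and every 60 degrees round; 0.15 kg; stands upright on the counter at the start.
- coupling1: The same coupling; origin at the centre of its underside.
- coupling2_center (a point): Centre of a loose brass hexagonal pipe coupling (may be absent), 34 mm across flats (39 over corners), 40 mm tall along its own z, flats facing own x and every 60 degrees round; 0.15 kg; stands upright on the counter at the start.
- coupling2: The same coupling; origin at the centre of its underside.
- coupling3_center (a point): Centre of a loose brass hexagonal pipe coupling (may be absent), 34 mm across flats (39 over corners), 40 mm tall along its own z, flats facing own x and every 60 degrees round; 0.15 kg; stands upright on the counter at the start.
- coupling3: The same coupling; origin at the centre of its underside.
- coupling4_center (a point): Centre of a loose brass hexagonal pipe coupling (may be absent), 34 mm across flats (39 over corners), 40 mm tall along its own z, flats facing own x and every 60 degrees round; 0.15 kg; stands upright on the counter at the start.
- coupling4: The same coupling; origin at the centre of its underside.
- oil: Bystander, to be left alone: green plastic bottle, 56 mm in diameter, 150 mm tall, origin at the centre of its underside.
- jar: Bystander, to be left alone: amber glass jar with steel cap, 60 mm in diameter, 80 mm tall, origin at the centre of its underside.
- driver: Bystander, to be left alone: orange-handled screwdriver 190 mm long lying along own x, handle at -x, origin at the centre of its underside.
Mind the look-alikes: they are no part of the job. Leave any orange or pink look-alike of the coupling3 alone.

How it is judged:
On the way, in this order (a step that is already met when the one before it is completed fails the run):
1. the carton lies flat on the mat (x of carton_center in the frame of mat between -0.05 and 0.05 m and y of carton_center in the frame of mat between -0.09 and 0.09 m and z of carton_center in the frame of mat between 0.015 and 0.05 m and angle between carton_center's own z axis and vertical below 0.15 rad and linear speed of carton below 0.03 m/s), for 0.2 s.
2. all the couplings are in the hopper together, the trap shut (x of coupling0_center in the frame of hopper between -0.075 and 0.075 m and y of coupling0_center in the frame of hopper between -0.075 and 0.075 m and z of coupling0_center in the frame of hopper between 0.178 and 0.262 m and x of coupling1_center in the frame of hopper between -0.075 and 0.075 m and y of coupling1_center in the frame of hopper between -0.075 and 0.075 m and z of coupling1_center in the frame of hopper between 0.178 and 0.262 m and x of coupling2_center in the frame of hopper between -0.075 and 0.075 m and y of coupling2_center in the frame of hopper between -0.075 and 0.075 m and z of coupling2_center in the frame of hopper between 0.178 and 0.262 m and x of coupling3_center in the frame of hopper between -0.075 and 0.075 m and y of coupling3_center in the frame of hopper between -0.075 and 0.075 m and z of coupling3_center in the frame of hopper between 0.178 and 0.262 m and x of coupling4_center in the frame of hopper between -0.075 and 0.075 m and y of coupling4_center in the frame of hopper between -0.075 and 0.075 m and z of coupling4_center in the frame of hopper between 0.178 and 0.262 m and value of joint trap below 0.08 rad), for 0.3 s.
3. the trap is swung wide open and all the couplings have fallen into the bin (x of coupling0_center in the frame of hopper between -0.072 and 0.072 m and y of coupling0_center in the frame of hopper between -0.09 and 0.118 m and z of coupling0_center in the frame of hopper between 0 and 0.12 m and x of coupling1_center in the frame of hopper between -0.072 and 0.072 m and y of coupling1_center in the frame of hopper between -0.09 and 0.118 m and z of coupling1_center in the frame of hopper between 0 and 0.12 m and x of coupling2_center in the frame of hopper between -0.072 and 0.072 m and y of coupling2_center in the frame of hopper between -0.09 and 0.118 m and z of coupling2_center in the frame of hopper between 0 and 0.12 m and x of coupling3_center in the frame of hopper between -0.072 and 0.072 m and y of coupling3_center in the frame of hopper between -0.09 and 0.118 m and z of coupling3_center in the frame of hopper between 0 and 0.12 m and x of coupling4_center in the frame of hopper between -0.072 and 0.072 m and y of coupling4_center in the frame of hopper between -0.09 and 0.118 m and z of coupling4_center in the frame of hopper between 0 and 0.12 m and value of joint trap above 0.75 rad), for 0.2 s.
At the end, for the whole second after the job is handed in: All couplings at rest in the clear bin, trap shut (within 0.05 rad), slide bolt home (within 8 mm), the carton flat on the mat (its centre within 50 mm across and 90 mm along of the mat's centre) (all of step 1 and x of coupling0_center in the frame of hopper between -0.072 and 0.072 m and y of coupling0_center in the frame of hopper between -0.09 and 0.118 m and z of coupling0_center in the frame of hopper between 0 and 0.12 m and x of coupling1_center in the frame of hopper between -0.072 and 0.072 m and y of coupling1_center in the frame of hopper between -0.09 and 0.118 m and z of coupling1_center in the frame of hopper between 0 and 0.12 m and x of coupling2_center in the frame of hopper between -0.072 and 0.072 m and y of coupling2_center in the frame of hopper between -0.09 and 0.118 m and z of coupling2_center in the frame of hopper between 0 and 0.12 m and x of coupling3_center in the frame of hopper between -0.072 and 0.072 m and y of coupling3_center in the frame of hopper between -0.09 and 0.118 m and z of coupling3_center in the frame of hopper between 0 and 0.12 m and x of coupling4_center in the frame of hopper between -0.072 and 0.072 m and y of coupling4_center in the frame of hopper between -0.09 and 0.118 m and z of coupling4_center in the frame of hopper between 0 and 0.12 m and linear speed of each of coupling0, coupling1, coupling2, coupling3, coupling4 below 0.03 m/s and value of joint trap below 0.05 rad and value of joint latch below 0.008 m); the robot touches nothing.
It fails at once if the green bottle is pushed more than 30 mm or tipped over (distance of oil from where it was at the start of the episode above 0.03 m or angle between oil's own z axis and vertical above 0.5 rad).
It fails at once if the amber jar is pushed more than 30 mm or tipped over (distance of jar from where it was at the start of the episode above 0.03 m or angle between jar's own z axis and vertical above 0.5 rad).
It fails at once if the screwdriver is pushed more than 30 mm (distance of driver from where it was at the start of the episode above 0.03 m).
Of coupling0, coupling1, coupling2, coupling3, coupling4 only 3 to 5 are there at a start; the rules pass over those that are not, and their reading is None.
At some moment in a run one of coupling0, coupling1, coupling2, coupling3, coupling4 may be knocked a few centimetres aside while the robot is not near it.
Once in a run the grip may slacken for a moment while it holds something.
It also fails if it takes over 210 s, if anything falls off the work surface, if the arm or the gripper's body presses on something with over 40 N, if the wrist force passes 120 N, or if a joint passes its speed limit or range.

### The arm

A 6-joint arm with a two-finger parallel gripper is mounted at the origin on the work surface. World frame = base frame: x ahead of the robot, y to its left, z up, the work surface at z = 0. Lengths are in m, angles in rad, forces in N, time in s.
With the tool pointing down it reaches from about 0.425 to 0.925 m from the base axis. Payload 12.5 kg.
Tool frame: the origin (TCP) lies between the finger pads; the fingertips stand arm.tip_extent ahead of it and the grasp point (between the pads) lies 3 mm ahead of it (arm.tip_extent is the distance from the TCP to the fingertips, in m); z points along the fingers, y is the direction in which the jaws open and shut (so a half turn about z gives the same grasp; the last joint's range is limited). The gripper opens to 85 mm and grips with 20 to 120 N. Pads are 22 mm wide; open, the fingers measure 114 mm over their backs; the gripper's body (76 mm by 85 mm) begins 54 mm behind the grasp point. The pads swing forward as they close: fully open they stand 13 mm farther back than shut.
Start: joints at [1.059, 0.491, 1.559, -0, 1.092, -0.106], TCP at [0.247, 0.574, 0.253] pointing down, gripper open.
Joint ranges: [-3.1, 3.1], [-0.84, 2.19], [0.05, 2.79], [-1.13, 4.28], [0.06, 2.93], [-2.69, 2.69]. Speed limits (rad/s): [2.22, 2.22, 2.79, 3.14, 3.14, 3.14].

### API

Orientations are given as a unit quaternion [w, x, y, z].
In Python, from station import arm gives the robot as it stands.
- The arm moves only by the shell command python3 -m handwheel 'ROWS'. ROWS is JSON, one flat list of numbers, 5 for each row, row after row: the shift along the tool's x, y, z in m, then the turn about the tool's z in rad, then the finger opening in m, from 0 to 0.0854. In form: [dx, dy, dz, roll, claw, dx, dy, dz, roll, claw, ...]. A call has 1 to 12 rows; each row is the pose to reach, as a shift and turn from the pose measured when the call began, along the tool's axes at that moment; what a row does not reach only later rows make up. A row lasts 1/12 s, in which the tool goes at most 41.7 mm and 7.16 degrees, less where a joint would pass 70% of its speed; a pose out of reach is approached as far as the arm can. A call with a gripper value outside its range is refused whole. The fingers move at their own pace and stop on an object; the grip force is fixed at half the most. Time passes only in rows, so rows that repeat a pose let the fingers close. It gives the time, the measured TCP pose, the force and the opening at its end, in the units of the state.
- arm.read_state(): the state, without advancing time (a new reading comes with each control period).
- arm.read_camera(name): name is "scene" or "top"; returns the picture (400x640x3 uint8, red, green, blue); there is no depth.
- arm.camera_model(name): a dict with "fov_y" (degrees; the focal length in pixels is half the picture's height over the tangent of half this angle, whatever the lens; pixels are square), "cx", "cy" (the principal point, pixels), "k1" (the pictures are not rectified: a ray, as slopes to the right and down, at radius r is drawn at 1 + k1 r^2 times it, then the intrinsics apply), "eye" and "orientation" of the camera in the world. Camera axes: x right, y up, looking along -z (the intrinsics and any distortion apply to the point x, -y, -z); pixel columns grow to the right and rows downward; lengths in m; the calibration is good to about 2 mm. A picture is of the moment at which its call begins. camera_model takes no time and is no camera call.
- arm.close_job(): hands the job in, once; it reports no verdict.
The state is a dict: "time": time; "qpos": joint angles; "joint_vel": joint speeds; "joint_torque": joint torques, N m; "position": TCP position; "orientation": TCP orientation; "ft_force": force on the tool from outside, world axes, zero at the start; "moment": the same for the moment, N m; "width": finger opening in m.
Only numpy, scipy, OpenCV 4.12 (cv2) and the standard library are available. Lean on these libraries where they do the work, as an engineer would, in place of code of your own. Each camera call takes 0.05 s, during which the arm holds its last target.

## Working session

There is one attempt and no reset: what is moved stays moved. The work goes in short steps, Python scripts to look and compute and a shell command to move; the robot and the scene stay as the last step left them, time stands still between calls to the robot, and variables do not carry over. Pictures are saved under pics/ and viewed, and the job is handed in when it is done.

```bash
mkdir -p pics; ls; python3 - <<'E'
from station import arm
import cv2
print(arm.tip_extent, arm.read_state())
for n in("scene","top"):
    print(arm.camera_model(n))
    cv2.imwrite(f"pics/{n}0.png",arm.read_camera(n)[:,:,::-1])
E
```

```text
pics
0.022 {'time': 0.0, 'qpos': array([ 1.05939619e+00,  4.91565267e-01,  1.55944436e+00, -1.20299910e-05,
        1.09168630e+00, -1.05605931e-01]), 'joint_vel': array([ 0.00147924, -0.00148367, -0.00073099, -0.00057336, -0.00154408,
        0.00026811]), 'joint_torque': array([-1.63614935e-03, -6.18430638e+01, -2.61594915e+01, -1.72552936e-04,
        3.95554671e-03, -4.54814810e-06]), 'position': array([0.24660646, 0.57407827, 0.25272593]), 'orientation': array([-1.62410572e-04,  2.01505095e-01,  9.79487311e-01, -5.27213482e-04]), 'ft_force': array([ 0.18077293,  0.60390585, -0.72968869]), 'moment': array([-0.0190067 , -0.03054032, -0.02202402]), 'width': 0.08557796490918138}
{'fov_y': 42.945896818547425, 'cx': 318.11319502298477, 'cy': 202.52314405574805, 'k1': -0.05214049898875649, 'eye': array([0.98376704, 0.79618084, 0.92593301]), 'orientation': array([0.22615608, 0.10196224, 0.41765836, 0.87408159])}
{'fov_y': 43.23894748886845, 'cx': 311.6354003558875, 'cy': 202.99013736443345, 'k1': 0.03505647415597738, 'eye': array([0.29013269, 0.00673056, 1.40425713]), 'orientation': array([-0.67531029, -0.07949333,  0.08339664,  0.72847911])}
```

View pics/scene0.png

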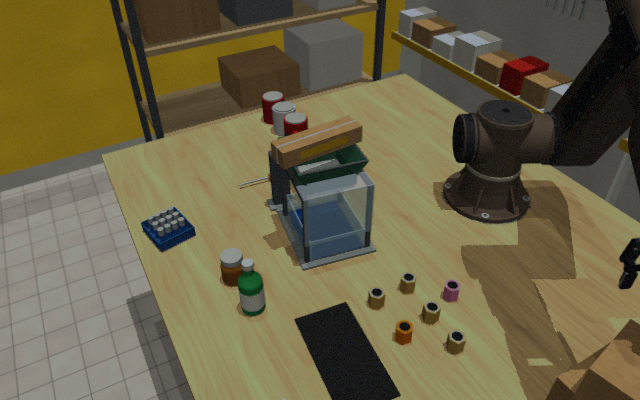

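View pics/top0.png

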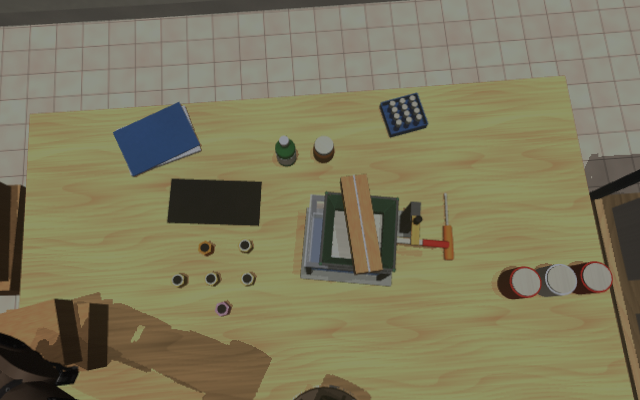

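```bash
cat > h.py <<'E'
import numpy as np, cv2
from scipy.spatial.transform import Rotation as R
from station import arm
def M(n):
    m=arm.camera_model(n); f=200/np.tan(np.radians(m['fov_y']/2))
    K=np.array([[f,0,m['cx']],[0,f,m['cy']],[0,0,1]])
    q=m['orientation']; Rm=R.from_quat([q[1],q[2],q[3],q[0]]).as_matrix()
    return K,np.array([m['k1'],0,0,0,0]),np.array(m['eye']),Rm@np.diag([1,-1,-1])  # cv cam->world
def ray(n,u,v):
    K,D,e,Rc=M(n); p=cv2.undistortPoints(np.array([[[u,v]]],float),K,D)[0,0]
    d=Rc@np.array([p[0],p[1],1]); return e,d/np.linalg.norm(d)
def onz(n,u,v,z):
    e,d=ray(n,u,v); return e+d*(z-e[2])/d[2]
def tri(uv1,uv2):
    a,d=ray("scene",*uv1); b,g=ray("top",*uv2)
    s=np.linalg.lstsq(np.stack([d,-g],1),b-a,rcond=None)[0]
    p,q=a+s[0]*d,b+s[1]*g; return (p+q)/2,np.linalg.norm(p-q)
def proj(n,P):
    K,D,e,Rc=M(n); P=np.atleast_2d(np.asarray(P,float)); 
    return cv2.projectPoints(P,cv2.Rodrigues(Rc.T)[0],-Rc.T@e,K,D)[0][:,0]
def crop(n,im,x0,y0,x1,y1,s,name):
    cv2.imwrite("pics/"+name,cv2.resize(im[y0:y1,x0:x1,::-1],None,fx=s,fy=s,interpolation=cv2.INTER_CUBIC))
def st():
    s=arm.read_state(); q=s['orientation']; Rm=R.from_quat([q[1],q[2],q[3],q[0]]).as_matrix()
    return s,np.array(s['position']),Rm
def go(P,jaw=None):
    """tool-frame shift to world TCP P; jaw = world direction angle(deg) for tool y"""
    s,p,Rm=st(); d=Rm.T@(np.asarray(P)-p); r=0
    if jaw is not None:
        a=np.array([np.cos(np.radians(jaw)),np.sin(np.radians(jaw)),0]); t=Rm.T@a
        r=np.arctan2(-t[0],t[1]); r=(r+np.pi/2)%np.pi-np.pi/2
    print("d",d.round(4),"roll",round(r,3),"q6",round(s['qpos'][5],2),"pos",p.round(4),"w",round(s['width'],4),"F",np.array(s['ft_force']).round(1),"t",round(s['time'],2))
    return d,r
E
python3 - <<'E'
from h import *
a=cv2.imread("pics/top0.png")[:,:,::-1]; b=cv2.imread("pics/scene0.png")[:,:,::-1]
crop("top",a,160,225,280,325,6,"c1.png"); crop("top",a,290,165,470,295,4,"c2.png"); crop("s",b,230,110,390,275,3.5,"c3.png")
s,p,Rm=st(); print(Rm.round(3))
E
```

```text
[[-0.919  0.395 -0.   ]
 [ 0.395  0.919 -0.001]
 [ 0.    -0.001 -1.   ]]
```

View pics/c1.png

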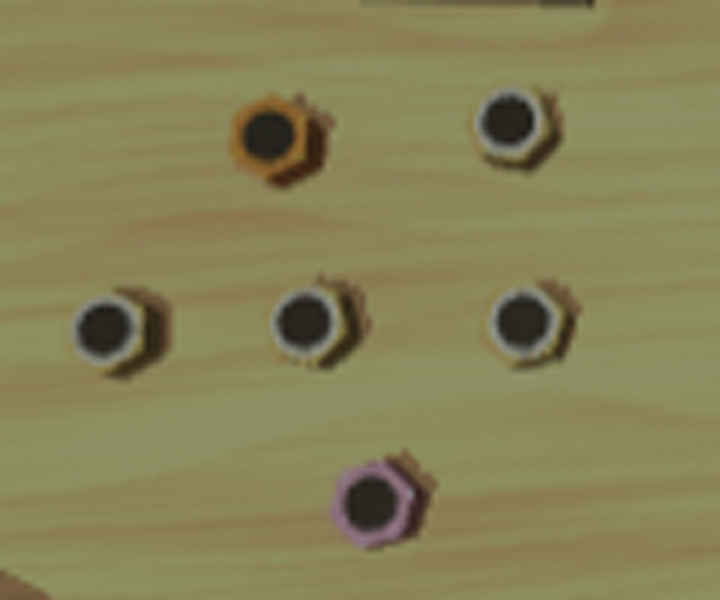

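View pics/c2.png

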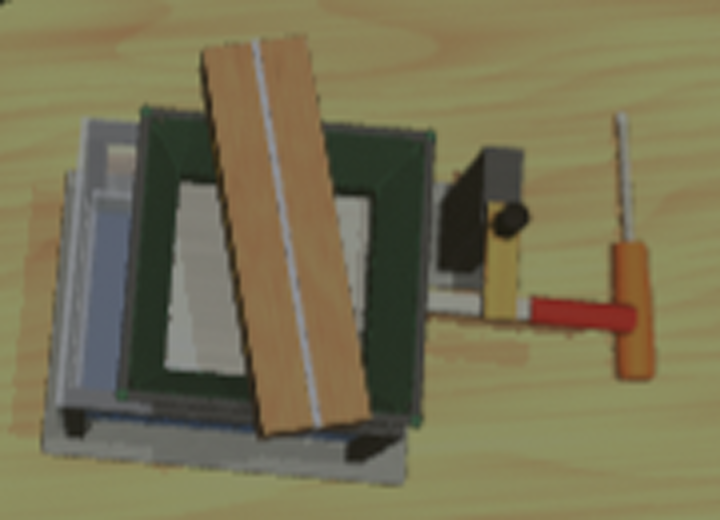

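View pics/c3.png

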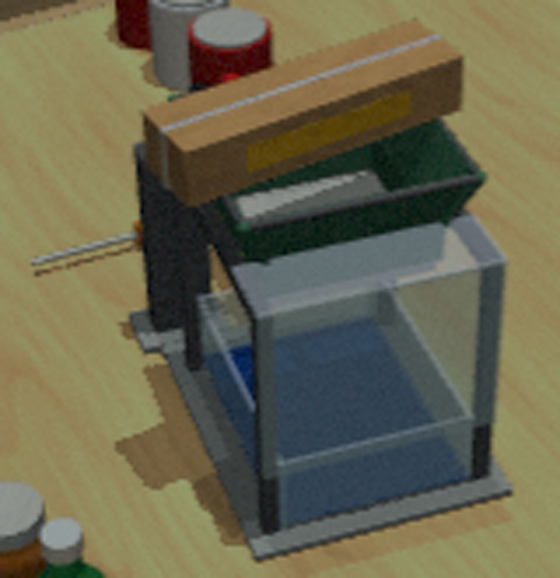

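```bash
python3 - <<'E'
from h import *
def f(l,z): return np.array([onz("top",290+x/4,165+y/4,z) for x,y in l])
r=f([(145,108),(433,131),(417,423),(120,395)],.257)
print("rim",r.round(4),r.mean(0).round(4))
v=(r[0]+r[3]-r[1]-r[2])/2; w=(r[0]+r[1]-r[2]-r[3])/2
print("y dir",np.degrees(np.arctan2(v[1],v[0]))-90,np.linalg.norm(v),"x dir",np.degrees(np.arctan2(w[1],w[0])),np.linalg.norm(w))
c=f([(203,50),(305,38),(370,415),(265,433)],.302)
print("carton",c.round(4),c.mean(0).round(4)); w=(c[0]+c[1]-c[2]-c[3])/2;v=(c[0]+c[3]-c[1]-c[2])/2
print(np.degrees(np.arctan2(w[1],w[0])),np.linalg.norm(w),np.linalg.norm(v))
im=cv2.imread("pics/top0.png"); 
g=cv2.inRange(im,(0,0,0),(40,40,40)); n,l,s,ce=cv2.connectedComponentsWithStats(g)
for i in range(1,n):
    x,y,w_,h_,A=s[i]
    if 160<x<280 and 170<y<320: 
        print(s[i],ce[i].round(1), onz("top",*ce[i],.04).round(4) if A<500 else "")
m=(l==l[202,215]).astype(np.uint8); rc=cv2.minAreaRect(cv2.findContours(m,0,2)[0][0]); print(rc)
b=np.array([onz("top",*p,.004) for p in cv2.boxPoints(rc)]); print("mat",b.round(3),b.mean(0).round(4))
for nm,uv,z in [("oil cap",(284,141),.15),("jar",(323,145),.08),("drv",(448,225),.015),("gripend",(448.7,244.5),.171),("knob",(417.5,219.5),.224)]: print(nm,onz("top",*uv,z).round(4))
E
```

```text
rim [[ 0.5832 -0.0461  0.257 ]
 [ 0.5565 -0.2127  0.257 ]
 [ 0.3884 -0.1842  0.257 ]
 [ 0.4167 -0.0182  0.257 ]] [ 0.4862 -0.1153  0.257 ]
y dir -9.380746488258367 0.16856782621481092 x dir -9.576291193873628 0.16971509113123218
carton [[ 0.6031 -0.0797  0.302 ]
 [ 0.6057 -0.138   0.302 ]
 [ 0.3907 -0.1518  0.302 ]
 [ 0.3853 -0.094   0.302 ]] [ 0.4962 -0.1159  0.302 ]
3.724356815497414 0.21684470264429107 0.058207328595195486
[ 168  180   93   45 3846] [214.5 201.9] 
[242 242   7   7  37] [244.8 244.8] [0.5076 0.1773 0.04  ]
[201 244   7   7  41] [204.1 247. ] [0.51   0.2876 0.04  ]
[207 275   7   7  24] [209.9 278.7] [0.4233 0.2744 0.04  ]
[174 276   7   7  38] [176.8 279.1] [0.4291 0.3624 0.04  ]
((214.07382202148438, 201.78579711914062), (91.1493911743164, 43.00944900512695), 1.9091522693634033)
mat [[0.595 0.395 0.004]
 [0.721 0.39  0.004]
 [0.692 0.129 0.004]
 [0.567 0.139 0.004]] [0.644  0.2632 0.004 ]
oil cap [0.7569 0.0483 0.15  ]
jar [ 0.763  -0.0563  0.08  ]
drv [ 0.5244 -0.388   0.015 ]
gripend [ 0.4496 -0.3387  0.171 ]
knob [ 0.5077 -0.2585  0.224 ]
```

The four brass couplings in the top view are at (245,245), (177,280), (211,279) and (247,279). The orange piece at (205,247) and the pink one at (222,308) are look-alikes, so I'll leave them. The enlarged crop confirms the colours. The carton lies across the mouth with its centre near (360,224), so it comes first.

```bash
python3 - <<'E'
from h import *
go([.496,-.116,.40],93.7)
E
```

```text
d [-0.5015 -0.5358 -0.1467] roll -0.47 q6 -0.11 pos [0.2466 0.5741 0.2528] w 0.0851 F [-0.8  0.  -0.1] t 0.1
```

```bash
python3 -m handwheel '[-0.1,-0.107,-0.147,-0.1,0.085,-0.5015,-0.536,-0.147,-0.47,0.085,-0.5015,-0.536,-0.147,-0.47,0.085,-0.5015,-0.536,-0.147,-0.47,0.085,-0.5015,-0.536,-0.147,-0.47,0.085,-0.5015,-0.536,-0.147,-0.47,0.085,-0.5015,-0.536,-0.147,-0.47,0.085,-0.5015,-0.536,-0.147,-0.47,0.085,-0.5015,-0.536,-0.147,-0.47,0.085,-0.5015,-0.536,-0.147,-0.47,0.085,-0.5015,-0.536,-0.147,-0.47,0.085,-0.5015,-0.536,-0.147,-0.47,0.085]'; python3 -c "
from h import *
go([.496,-.116,.40],93.7)"
```

```text
time: 1.1
position: [0.4096, 0.121, 0.3583]
orientation: [-0.0, -0.032, 0.999, -0.0]
ft_force: [0.5, 1.2, 0.1]
width: 0.0853
d [-0.071  -0.2421 -0.0416] roll -0.0 q6 -1.5 pos [0.4096 0.121  0.3583] w 0.0853 F [0.5 1.2 0.1] t 1.1
```

```bash
python3 -m handwheel '[-0.071,-0.242,-0.042,0,0.085,-0.071,-0.242,-0.042,0,0.085,-0.071,-0.242,-0.042,0,0.085,-0.071,-0.242,-0.042,0,0.085,-0.071,-0.242,-0.042,0,0.085,-0.071,-0.242,-0.042,0,0.085,-0.071,-0.242,-0.042,0,0.085,-0.071,-0.242,-0.042,0,0.085,-0.071,-0.242,-0.042,0,0.085]'; python3 -c "
from h import *
go([.496,-.116,.285],93.7)
crop('s',arm.read_camera('scene'),200,60,420,280,2.7,'c4.png')
crop('t',arm.read_camera('top'),290,165,470,295,4,'c5.png')"
```

```text
time: 1.85
position: [0.4957, -0.1158, 0.3998]
orientation: [-0.001, -0.032, 0.999, -0.0]
ft_force: [-0.2, 0.2, 0.3]
width: 0.0848
d [-0.0005 -0.0003  0.1148] roll -0.001 q6 -1.99 pos [ 0.4957 -0.1158  0.3998] w 0.0848 F [-0.2  0.2  0.3] t 1.85
```

View pics/c4.png

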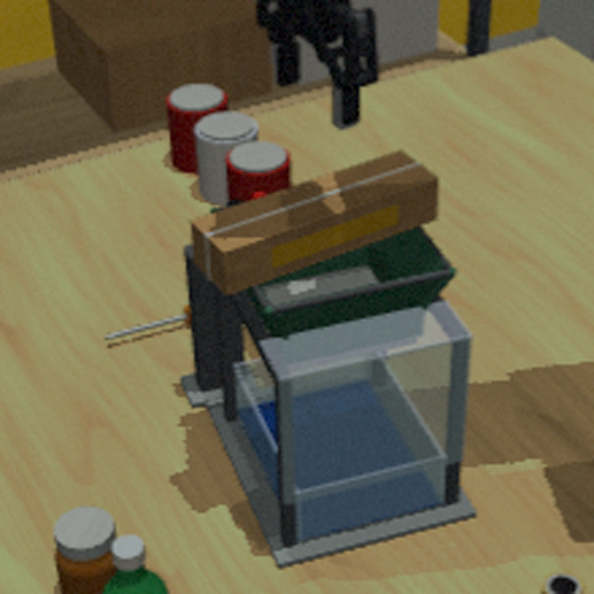

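The open fingers stand squarely over the carton, so I'll descend and grip.

```bash
python3 -m handwheel '[0,0,0.04,0,0.085,0,0,0.075,0,0.085,0,0,0.1,0,0.085,0,0,0.115,0,0.085,0,0,0.115,0,0.085,0,0,0.115,0,0.04,0,0,0.115,0,0.04,0,0,0.115,0,0.04,0,0,0.115,0,0.04,0,0,0.115,0,0.04,0,0,0.115,0,0.04,0,0,0.115,0,0.04]'; python3 -c "
from h import *
go([.496,-.116,.43],93.7)"
```

```text
time: 2.95
position: [0.4959, -0.1144, 0.2868]
orientation: [0.001, -0.033, 0.999, -0.0]
ft_force: [-0.0, 4.1, 7.7]
width: 0.0593
d [-0.0002 -0.0017 -0.1432] roll 0.001 q6 -1.99 pos [ 0.4959 -0.1144  0.2868] w 0.0593 F [-0.   4.1  7.7] t 2.95
```

```bash
python3 -m handwheel '[0,0,-0.02,0,0.04,0,0,-0.045,0,0.04,0,0,-0.075,0,0.04,0,0,-0.1,0,0.04,0,0,-0.1,0,0.04,0,0,-0.1,0,0.04]'; python3 -c "
from h import *
go([.644,.263,.25],-6.3)
crop('s',arm.read_camera('scene'),200,60,420,280,2.7,'c6.png')"
```

```text
time: 3.45
position: [0.4956, -0.1143, 0.3877]
orientation: [0.002, -0.033, 0.999, -0.001]
ft_force: [-0.8, -0.7, -3.4]
width: 0.0593
d [-0.1723  0.367   0.1377] roll -1.395 q6 -1.99 pos [ 0.4956 -0.1143  0.3877] w 0.0593 F [-0.8 -0.7 -3.4] t 3.45
```

View pics/c6.png

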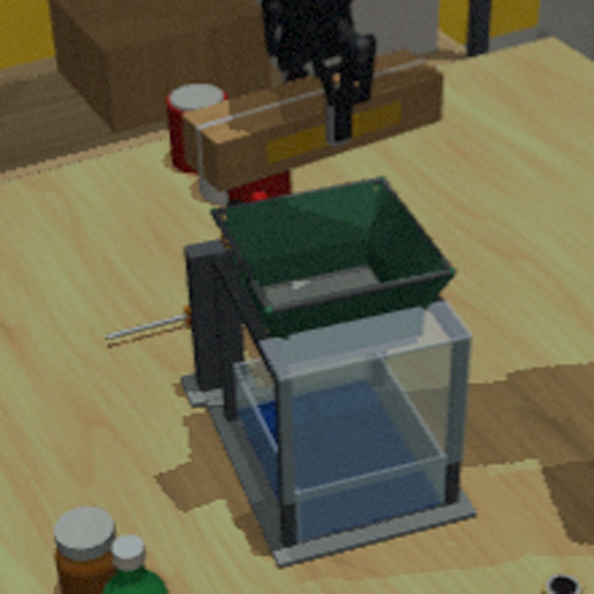

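```bash
python3 -m handwheel '[-0.03,0.06,0,0.12,0.04,-0.06,0.09,0,0.24,0.04,-0.08,0.12,0,0.36,0.04,-0.1,0.15,0,0.48,0.04,-0.12,0.18,0,0.6,0.04,-0.13,0.21,0,0.72,0.04,-0.14,0.24,0,0.84,0.04,-0.15,0.28,0,0.96,0.04,-0.16,0.32,0,1.08,0.04,-0.172,0.35,0,1.2,0.04,-0.172,0.367,0,1.32,0.04,-0.172,0.367,0,1.44,0.04]'; python3 -c "
from h import *
go([.644,.263,.20],-6.3)"
```

```text
time: 4.5
position: [0.6424, 0.2672, 0.3829]
orientation: [-0.001, 0.635, 0.772, -0.001]
ft_force: [0.6, 0.8, -1.9]
width: 0.0592
d [-0.0044  0.0013  0.1829] roll 0.304 q6 0.11 pos [0.6424 0.2672 0.3829] w 0.0592 F [ 0.6  0.8 -1.9] t 4.5
```

```bash
python3 -m handwheel '[-0.002,0.001,0.03,0.1,0.04,-0.004,0.001,0.06,0.2,0.04,-0.0044,0.001,0.1,0.304,0.04,-0.0044,0.001,0.14,0.304,0.04,-0.0044,0.001,0.18,0.304,0.04,-0.0044,0.001,0.22,0.304,0.04,-0.0044,0.001,0.25,0.304,0.04,-0.0044,0.001,0.28,0.304,0.04,-0.0044,0.001,0.3,0.304,0.04,-0.0044,0.001,0.3,0.304,0.04]'; python3 -c "
from h import *
go([.644,.263,.035],-6.3)
crop('s',arm.read_camera('scene'),200,180,460,400,2.5,'c7.png')"
```

```text
time: 5.33
position: [0.6404, 0.2618, 0.0763]
orientation: [-0.003, 0.745, 0.667, -0.006]
ft_force: [-0.8, -0.0, -3.7]
width: 0.0591
d [0.0018 0.0039 0.0413] roll -0.0 q6 0.4 pos [0.6404 0.2618 0.0763] w 0.0591 F [-0.8 -0.  -3.7] t 5.33
```

View pics/c7.png

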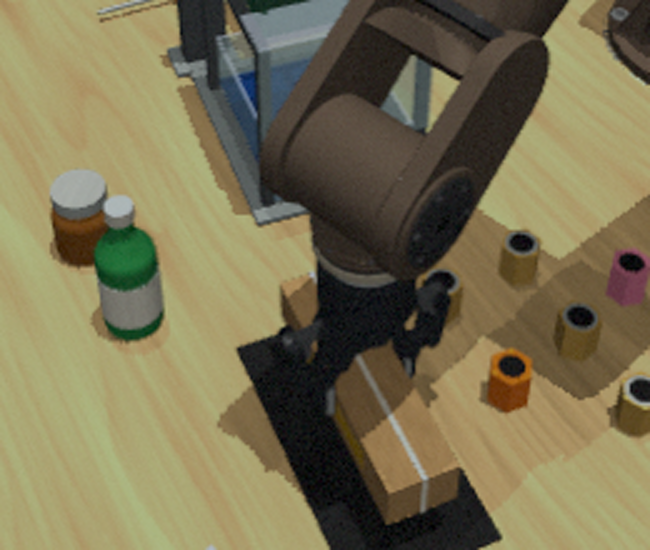

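```bash
python3 -m handwheel '[0.001,0.003,0.015,0,0.04,0.001,0.003,0.028,0,0.04,0.001,0.003,0.036,0,0.04,0.001,0.003,0.040,0,0.04,0.001,0.003,0.0405,0,0.04]'; python3 -m handwheel '[0,0,0,0,0.085,0,0,0,0,0.085,0,0,0,0,0.085,0,0,0,0,0.085,0,0,0,0,0.085]'
```

```text
time: 5.8
position: [0.6441, 0.2627, 0.0384]
orientation: [-0.002, 0.745, 0.667, -0.005]
ft_force: [-0.2, 0.8, -3.0]
width: 0.0592
time: 6.22
position: [0.6443, 0.2628, 0.0391]
orientation: [-0.002, 0.745, 0.667, -0.004]
ft_force: [0.0, 0.4, 0.4]
width: 0.0851
```

```bash
python3 -m handwheel '[0,0,-0.03,0,0.085,0,0,-0.07,0,0.085,0,0,-0.11,0,0.085,0,0,-0.15,0,0.085,0,0,-0.19,0,0.085,0,0,-0.23,0,0.085,0,0,-0.23,0,0.085]'; python3 -c "
from h import *
go([.51,.177,.2],0)
cv2.imwrite('pics/t1.png',arm.read_camera('top')[:,:,::-1])
crop('s',arm.read_camera('scene'),200,180,480,400,2.5,'c8.png')"
```

```text
time: 6.8
position: [0.6482, 0.2641, 0.2784]
orientation: [0.001, 0.745, 0.667, 0.002]
ft_force: [0.3, 0.6, 0.7]
width: 0.0848
d [-0.1018 -0.128   0.0779] roll -0.11 q6 0.4 pos [0.6482 0.2641 0.2784] w 0.0848 F [0.3 0.6 0.7] t 6.8
```

View pics/c8.png

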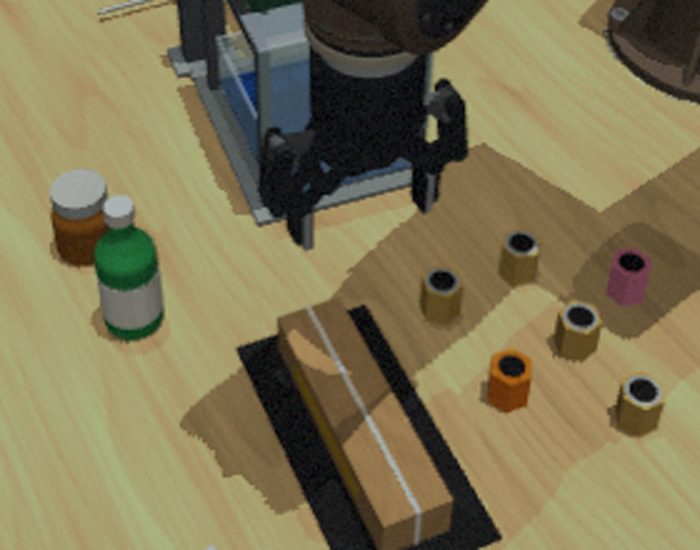

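View pics/t1.png

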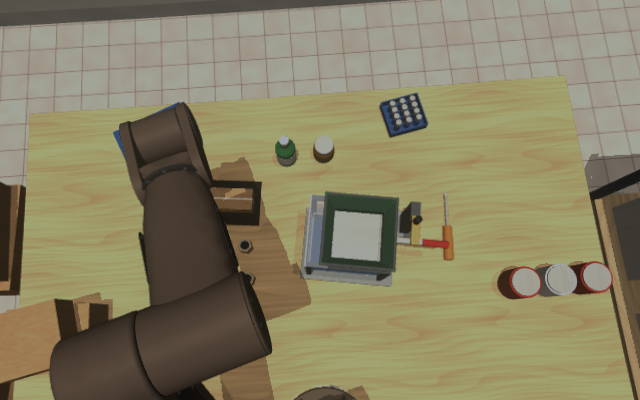

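```bash
python3 - <<'E'
from h import *
S=dict(A=(376.4,292.8),B=(408.4,276.8),C=(432,306.8),D=(457.2,336.4)); T=dict(A=(245,245.3),B=(247,278.5),C=(210.7,278.7),D=(177.3,279.8))
for k in S:
    p,e=tri(S[k],T[k]); print(k,onz("scene",*S[k],.04).round(4),onz("top",*T[k],.04).round(4),p.round(4),round(e,4))
b=cv2.imread("pics/scene0.png")[:,:,::-1]
ts=[]
for k in S:
    x,y=map(int,S[k]); ts.append(cv2.resize(b[y-14:y+26,x-18:x+22,::-1],(380,290) if 0 else (290,290),interpolation=cv2.INTER_CUBIC))
cv2.imwrite("pics/c9.png",np.vstack([np.hstack(ts[:2]),np.hstack(ts[2:])]))
E
```

```text
A [0.5087 0.1849 0.04  ] [0.5061 0.1767 0.04  ] [0.506  0.1787 0.0327] 0.0033
B [0.4162 0.1809 0.04  ] [0.4162 0.1753 0.04  ] [0.4151 0.177  0.0361] 0.0037
C [0.4243 0.279  0.04  ] [0.4231 0.2722 0.04  ] [0.4223 0.2746 0.0345] 0.0038
D [0.4279 0.3677 0.04  ] [0.4272 0.3611 0.04  ] [0.4263 0.3639 0.0349] 0.004
```

View pics/c9.png

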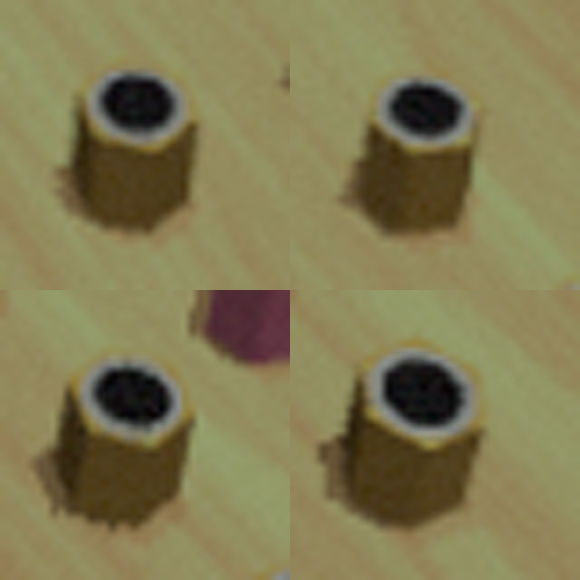

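```bash
python3 -c "
from h import *
go([.506,.1795,.15],90)"
```

```text
d [-0.0987 -0.1298  0.122 ] roll 1.461 q6 0.4 pos [0.6466 0.2635 0.2711] w 0.0848 F [-0.5 -0.8 -0.9] t 6.9
```

```bash
python3 -m handwheel '[-0.02,-0.025,0.02,0.12,0.065,-0.04,-0.05,0.04,0.24,0.065,-0.06,-0.08,0.06,0.36,0.065,-0.08,-0.1,0.08,0.48,0.065,-0.0987,-0.13,0.1,0.6,0.065,-0.0987,-0.13,0.12,0.72,0.065,-0.0987,-0.13,0.12,0.84,0.065,-0.0987,-0.13,0.12,0.96,0.065,-0.0987,-0.13,0.12,1.08,0.065,-0.0987,-0.13,0.12,1.2,0.065,-0.0987,-0.13,0.12,1.32,0.065,-0.0987,-0.13,0.12,1.461,0.065]'; python3 -m handwheel '[0,0,0,0.05,0.065,0,0,0,0.0,0.065]';  python3 -c "
from h import *
go([.506,.1795,.030],90)
crop('s',arm.read_camera('scene'),300,180,500,400,2.5,'c10.png')"
```

```text
time: 7.9
position: [0.5051, 0.1793, 0.1507]
orientation: [0.001, 1.0, 0.005, -0.004]
ft_force: [0.3, -0.1, 0.4]
width: 0.0654
time: 8.07
position: [0.5041, 0.1791, 0.1492]
orientation: [0.002, 1.0, 0.003, -0.005]
ft_force: [-0.4, -0.4, -0.0]
width: 0.0647
d [ 0.0032 -0.0008  0.1192] roll 0.005 q6 1.78 pos [0.5041 0.1791 0.1492] w 0.0647 F [-0.4 -0.4 -0. ] t 8.07
```

View pics/c10.png

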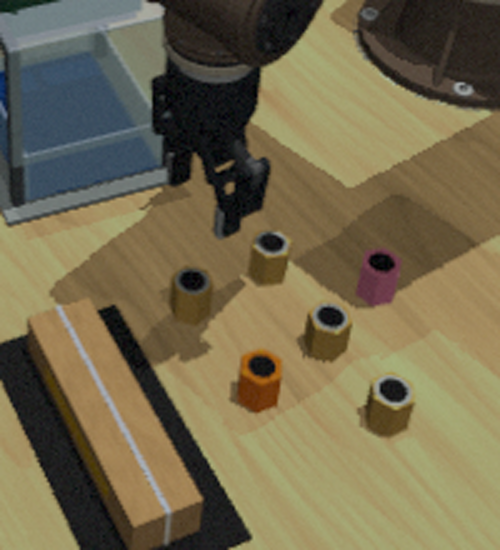

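```bash
python3 -m handwheel '[0.002,0,0.04,0,0.065,0.002,0,0.075,0,0.065,0.002,0,0.1,0,0.065,0.002,0,0.115,0,0.065,0.002,0,0.12,0,0.065,0.002,0,0.12,0,0.065,0.002,0,0.12,0,0.02,0.002,0,0.12,0,0.02,0.002,0,0.12,0,0.02,0.002,0,0.12,0,0.02,0.002,0,0.12,0,0.02,0.002,0,0.12,0,0.02]'; python3 -c "
from h import *
c,s=np.cos(-.165),np.sin(-.165)
for x,y in [(25,25),(25,-25),(-25,-25),(-25,25)]: print(x,y,(.4862+(c*x-s*y)/1e3).round(4),(-.1153+(s*x+c*y)/1e3).round(4))
go([.506,.1795,.33],90)"
```

```text
time: 9.12
position: [0.5054, 0.1789, 0.0306]
orientation: [0.001, 1.0, 0.007, -0.004]
ft_force: [-0.8, 0.1, 7.7]
width: 0.0354
25 25 0.515 -0.0947
25 -25 0.5068 -0.1441
-25 -25 0.4574 -0.1359
-25 25 0.4656 -0.0865
d [-1.900e-03  1.000e-04 -2.994e-01] roll 0.014 q6 1.78 pos [0.5054 0.1789 0.0306] w 0.0354 F [-0.8  0.1  7.7] t 9.12
```

```bash
python3 -m handwheel '[0,0,-0.03,0,0.02,0,0,-0.07,0,0.02,0,0,-0.11,0,0.02,0,0,-0.15,0,0.02,0,0,-0.19,0,0.02,0,0,-0.23,0,0.02,0,0,-0.27,0,0.02,0,0,-0.3,0,0.02,0,0,-0.3,0,0.02]'; python3 -c "
from h import *
go([.515,-.0947,.33],80.5)"
```

```text
time: 9.87
position: [0.5089, 0.18, 0.3375]
orientation: [0.0, 1.0, 0.007, 0.001]
ft_force: [0.1, -0.4, -0.8]
width: 0.0353
d [0.0022 0.2747 0.0076] roll 0.18 q6 1.77 pos [0.5089 0.18   0.3375] w 0.0353 F [ 0.1 -0.4 -0.8] t 9.87
```

```bash
python3 -m handwheel '[0.002,0.04,0,0.06,0.02,0.002,0.08,0,0.12,0.02,0.002,0.12,0,0.18,0.02,0.002,0.16,0,0.18,0.02,0.002,0.2,0,0.18,0.02,0.002,0.24,0,0.18,0.02,0.002,0.275,0.0,0.18,0.02,0.002,0.275,0.0,0.18,0.02,0.002,0.275,0.0,0.18,0.02]'; python3 -c "
from h import *
go([.515,-.0947,.235],80.5)
crop('s',arm.read_camera('scene'),200,60,420,280,2.7,'c11.png')"
```

```text
time: 10.62
position: [0.5143, -0.0964, 0.3372]
orientation: [-0.0, 0.996, -0.084, 0.001]
ft_force: [-0.1, 0.9, -1.6]
width: 0.0353
d [ 0.0003 -0.0018  0.1022] roll -0.003 q6 1.43 pos [ 0.5143 -0.0964  0.3372] w 0.0353 F [-0.1  0.9 -1.6] t 10.62
```

View pics/c11.png

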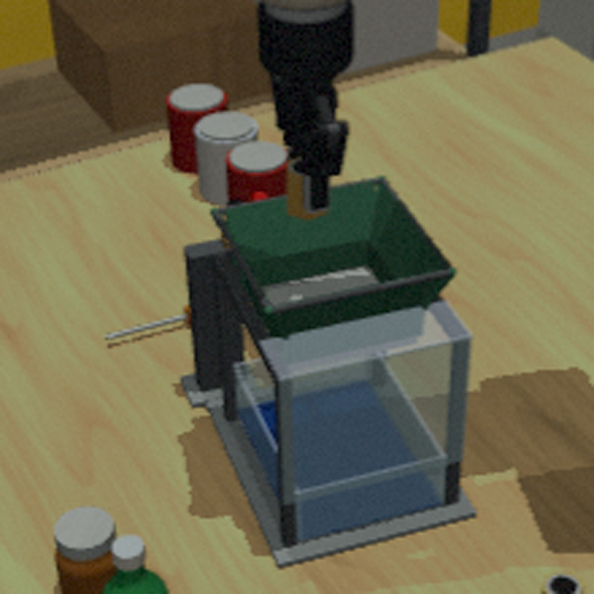

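```bash
python3 -m handwheel '[0,0,0.03,0,0.02,0,0,0.06,0,0.02,0,0,0.085,0,0.02,0,0,0.1,0,0.02,0,0,0.102,0,0.02,0,0,0.102,0,0.02,0,0,0.102,0,0.048,0,0,0.102,0,0.048,0,0,0.102,0,0.048,0,0,0.102,0,0.048]'; python3 -m handwheel '[0,0,-0.03,0,0.048,0,0,-0.06,0,0.048,0,0,-0.1,0,0.065,0,0,-0.1,0,0.065]';  python3 -c "
from h import *
go([.4155,.1775,.33],90)
crop('s',arm.read_camera('scene'),200,60,480,400,2,'c12.png')
cv2.imwrite('pics/t2.png',arm.read_camera('top')[:,:,::-1])"
```

```text
time: 11.5
position: [0.5147, -0.0952, 0.2362]
orientation: [0.0, 0.996, -0.084, 0.002]
ft_force: [-0.2, -0.6, -0.2]
width: 0.0479
time: 11.83
position: [0.5159, -0.0957, 0.3433]
orientation: [0.001, 0.996, -0.084, 0.007]
ft_force: [-0.2, 0.7, 0.4]
width: 0.0647
d [-0.1447 -0.2526  0.0109] roll -0.167 q6 1.43 pos [ 0.5159 -0.0957  0.3433] w 0.0647 F [-0.2  0.7  0.4] t 11.83
```

View pics/c12.png

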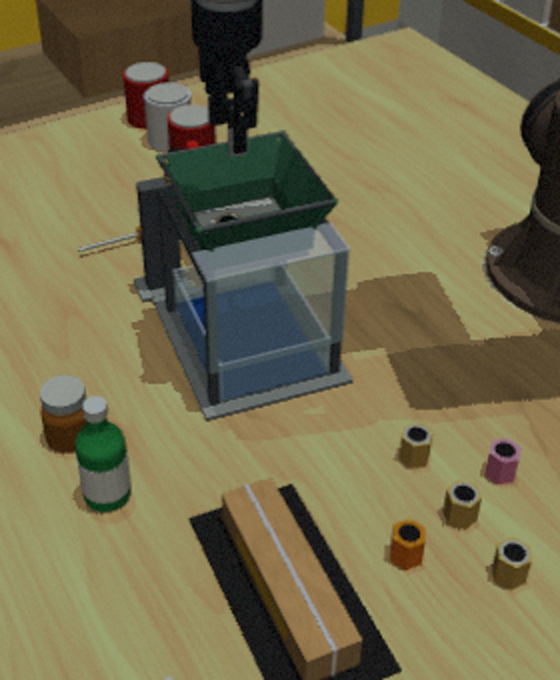

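View pics/t2.png

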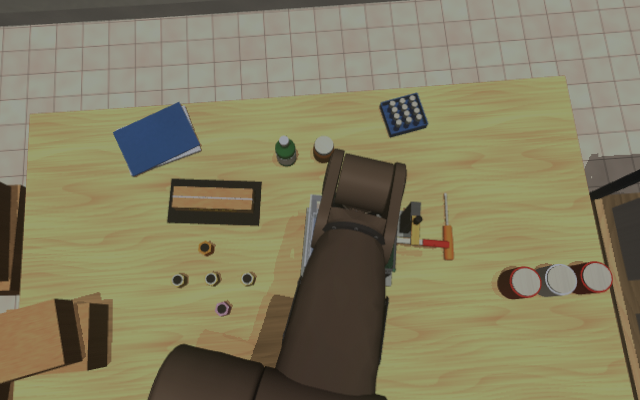

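```bash
python3 -m handwheel '[-0.02,-0.035,0,0,0.065,-0.04,-0.07,0,-0.05,0.065,-0.06,-0.105,0,-0.1,0.065,-0.08,-0.14,0,-0.167,0.065,-0.1,-0.175,0.0,-0.167,0.065,-0.12,-0.21,0.02,-0.167,0.065,-0.145,-0.2526,0.05,-0.167,0.065,-0.145,-0.2526,0.09,-0.167,0.065,-0.145,-0.2526,0.13,-0.167,0.065,-0.145,-0.2526,0.17,-0.167,0.065,-0.145,-0.2526,0.2,-0.167,0.065,-0.145,-0.2526,0.2,-0.167,0.065]';  python3 -c "
from h import *
go([.4155,.1775,.030],90)
crop('s',arm.read_camera('scene'),300,180,500,400,2.5,'c13.png')"
```

```text
time: 12.93
position: [0.4121, 0.177, 0.131]
orientation: [0.002, 1.0, -0.0, -0.002]
ft_force: [-0.3, -0.3, -1.2]
width: 0.0649
d [ 0.0038 -0.001   0.101 ] roll -0.0 q6 1.84 pos [0.4121 0.177  0.131 ] w 0.0649 F [-0.3 -0.3 -1.2] t 12.93
```

View pics/c13.png

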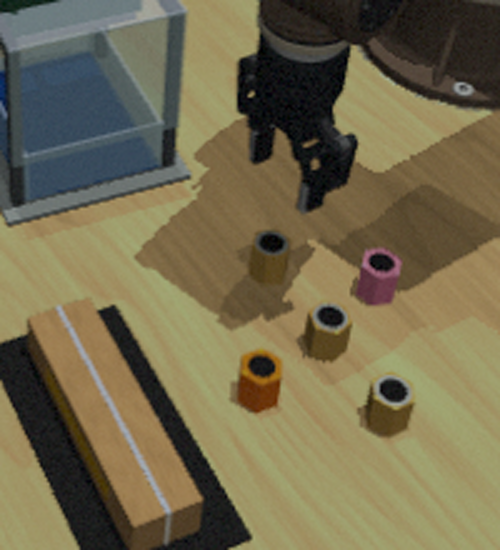

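```bash
python3 -m handwheel '[0.003,-0.001,0.035,0,0.065,0.003,-0.001,0.065,0,0.065,0.003,-0.001,0.09,0,0.065,0.003,-0.001,0.1,0,0.065,0.003,-0.001,0.101,0,0.065,0.003,-0.001,0.101,0,0.02,0.003,-0.001,0.101,0,0.02,0.003,-0.001,0.101,0,0.02,0.003,-0.001,0.101,0,0.02,0.003,-0.001,0.101,0,0.02,0.003,-0.001,0.101,0,0.02]'; python3 -m handwheel '[0,0,-0.03,0,0.02,0,0,-0.07,0,0.02,0,0,-0.11,0,0.02,0,0,-0.15,0,0.02,0,0,-0.19,0,0.02,0,0,-0.23,0,0.02,0,0,-0.27,0,0.02,0,0,-0.3,0,0.02,0,0,-0.3,0,0.02]'; python3 -c "
from h import *
go([.4574,-.1359,.33],80.5)"
```

```text
time: 13.9
position: [0.4172, 0.1781, 0.0352]
orientation: [0.001, 1.0, -0.0, 0.001]
ft_force: [-0.6, -0.4, 10.5]
width: 0.0362
time: 14.65
position: [0.4171, 0.1792, 0.3425]
orientation: [-0.0, 1.0, -0.0, 0.007]
ft_force: [-0.1, 0.6, -1.5]
width: 0.0361
d [0.0403 0.3151 0.0129] roll 0.165 q6 1.83 pos [0.4171 0.1792 0.3425] w 0.0361 F [-0.1  0.6 -1.5] t 14.65
```

```bash
python3 -m handwheel '[0.01,0.04,0,0.06,0.02,0.02,0.08,0,0.12,0.02,0.03,0.12,0,0.165,0.02,0.04,0.16,0,0.165,0.02,0.04,0.2,0,0.165,0.02,0.04,0.24,0,0.165,0.02,0.04,0.275,0.0,0.165,0.02,0.04,0.315,0.0,0.165,0.02,0.04,0.315,0.0,0.165,0.02,0.04,0.315,0.0,0.165,0.02]'; python3 -c "
from h import *
go([.4574,-.1359,.24],80.5)
crop('s',arm.read_camera('scene'),200,60,420,280,2.7,'c14.png')"
```

```text
time: 15.48
position: [0.4561, -0.1374, 0.3431]
orientation: [-0.001, 0.996, -0.085, 0.007]
ft_force: [0.1, 0.5, -2.3]
width: 0.0361
d [-0.0003 -0.0014  0.1031] roll -0.003 q6 1.3 pos [ 0.4561 -0.1374  0.3431] w 0.0361 F [ 0.1  0.5 -2.3] t 15.48
```

View pics/c14.png

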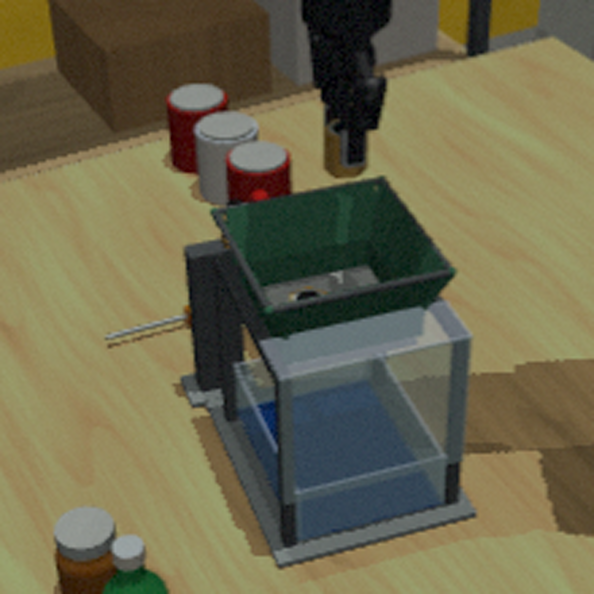

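```bash
python3 -m handwheel '[0,0,0.03,0,0.02,0,0,0.06,0,0.02,0,0,0.085,0,0.02,0,0,0.1,0,0.02,0,0,0.103,0,0.02,0,0,0.103,0,0.02,0,0,0.103,0,0.048,0,0,0.103,0,0.048,0,0,0.103,0,0.048,0,0,0.103,0,0.048]'; python3 -m handwheel '[0,0,-0.03,0,0.048,0,0,-0.06,0,0.048,0,0,-0.1,0,0.065,0,0,-0.1,0,0.065]';  python3 -c "
from h import *
go([.423,.275,.33],90)
crop('s',arm.read_camera('scene'),200,60,480,400,2,'c15.png')"
```

```text
time: 16.37
position: [0.4579, -0.1361, 0.241]
orientation: [-0.001, 0.996, -0.084, 0.008]
ft_force: [-0.8, -0.3, 0.3]
width: 0.0478
time: 16.7
position: [0.4578, -0.1367, 0.3478]
orientation: [0.001, 0.996, -0.084, 0.012]
ft_force: [0.3, -0.9, -0.7]
width: 0.0653
d [-0.1033 -0.4002  0.0151] roll -0.167 q6 1.3 pos [ 0.4578 -0.1367  0.3478] w 0.0653 F [ 0.3 -0.9 -0.7] t 16.7
```

View pics/c15.png

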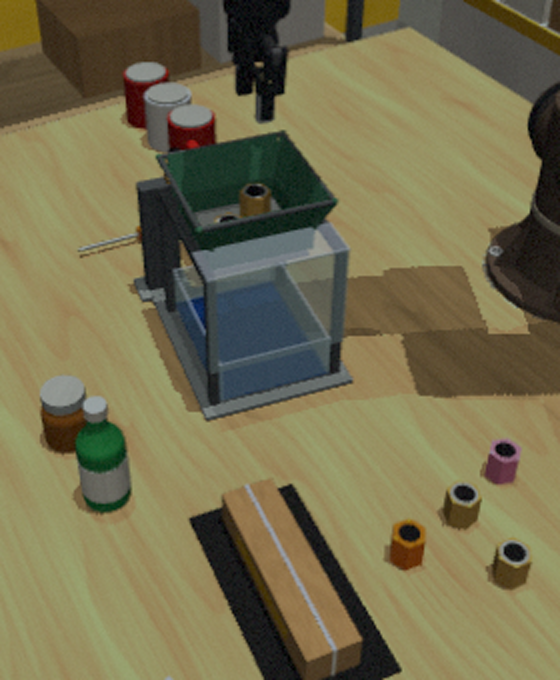

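Two couplings are in the hopper, and C and D haven't moved. Next is C, the brass one at about (432,307) in the scene view, between the orange and pink pieces.

```bash
python3 -m handwheel '[-0.01,-0.04,0,0,0.065,-0.02,-0.08,0,-0.05,0.065,-0.03,-0.12,0,-0.1,0.065,-0.04,-0.16,0,-0.167,0.065,-0.05,-0.2,0.0,-0.167,0.065,-0.06,-0.24,0,-0.167,0.065,-0.075,-0.28,0.02,-0.167,0.065,-0.09,-0.32,0.05,-0.167,0.065,-0.1,-0.36,0.08,-0.167,0.065,-0.103,-0.4,0.11,-0.167,0.065,-0.103,-0.4,0.15,-0.167,0.065,-0.103,-0.4,0.19,-0.167,0.065]';  python3 -m handwheel '[0,0,0,0,0.065]'; python3 -c "
from h import *
go([.423,.275,.030],90)
crop('s',arm.read_camera('scene'),300,180,500,400,2.5,'c16.png')"
```

```text
time: 17.75
position: [0.4255, 0.2737, 0.1721]
orientation: [0.001, 1.0, 0.001, 0.012]
ft_force: [0.4, 1.0, -0.8]
width: 0.0649
time: 17.83
position: [0.4228, 0.2737, 0.1657]
orientation: [0.003, 1.0, 0.002, 0.007]
ft_force: [-0.6, -1.8, -1.0]
width: 0.0652
d [-0.0018 -0.0022  0.1357] roll 0.004 q6 2.03 pos [0.4228 0.2737 0.1657] w 0.0652 F [-0.6 -1.8 -1. ] t 17.83
```

View pics/c16.png

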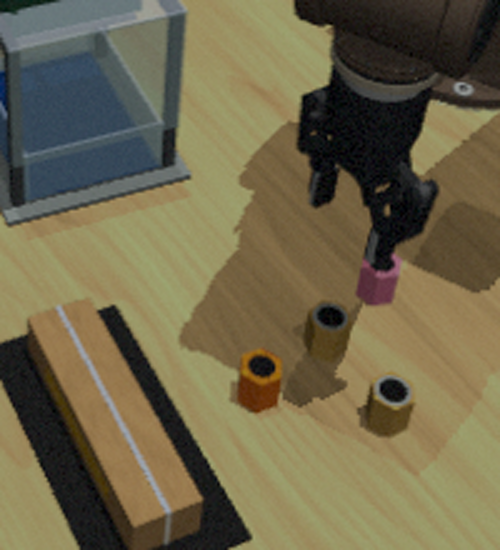

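```bash
python3 -m handwheel '[-0.001,-0.002,0.04,0,0.065,-0.001,-0.002,0.075,0,0.065,-0.001,-0.002,0.11,0,0.065,-0.001,-0.002,0.13,0,0.065,-0.001,-0.002,0.136,0,0.065,-0.001,-0.002,0.136,0,0.065,-0.001,-0.002,0.136,0,0.02,-0.001,-0.002,0.136,0,0.02,-0.001,-0.002,0.136,0,0.02,-0.001,-0.002,0.136,0,0.02,-0.001,-0.002,0.136,0,0.02,-0.001,-0.002,0.136,0,0.02]'; python3 -m handwheel '[0,0,-0.03,0,0.02,0,0,-0.07,0,0.02,0,0,-0.11,0,0.02,0,0,-0.15,0,0.02,0,0,-0.19,0,0.02,0,0,-0.23,0,0.02,0,0,-0.27,0,0.02,0,0,-0.3,0,0.02,0,0,-0.3,0,0.02]'; python3 -c "
from h import *
go([.5068,-.1441,.33],80.5)"
```

```text
time: 18.88
position: [0.426, 0.2754, 0.0353]
orientation: [0.002, 1.0, 0.002, 0.01]
ft_force: [-0.5, -1.7, 12.5]
width: 0.0348
time: 19.63
position: [0.4204, 0.2769, 0.3427]
orientation: [-0.001, 1.0, 0.002, 0.015]
ft_force: [-1.5, -0.5, -1.6]
width: 0.0345
d [0.0843 0.4213 0.0147] roll 0.17 q6 2.03 pos [0.4204 0.2769 0.3427] w 0.0345 F [-1.5 -0.5 -1.6] t 19.63
```

```bash
python3 -m handwheel '[0.01,0.04,0,0.06,0.02,0.02,0.08,0,0.12,0.02,0.03,0.12,0,0.17,0.02,0.04,0.16,0,0.17,0.02,0.05,0.2,0,0.17,0.02,0.06,0.24,0,0.17,0.02,0.07,0.28,0.0,0.17,0.02,0.08,0.32,0.0,0.17,0.02,0.084,0.36,0.0,0.17,0.02,0.084,0.4,0.0,0.17,0.02,0.084,0.421,0.0,0.17,0.02,0.084,0.421,0.0,0.17,0.02]';python3 -m handwheel '[0,0,0,0,0.02,0,0,0,0,0.02]'; python3 -c "
from h import *
go([.5068,-.1441,.24],80.5)
crop('s',arm.read_camera('scene'),200,60,420,280,2.7,'c17.png')"
```

```text
time: 20.63
position: [0.5054, -0.1474, 0.3446]
orientation: [-0.002, 0.996, -0.085, 0.015]
ft_force: [-0.4, 0.2, -2.2]
width: 0.0345
time: 20.8
position: [0.5048, -0.1473, 0.3448]
orientation: [-0.002, 0.996, -0.085, 0.015]
ft_force: [-0.2, 0.7, -2.0]
width: 0.0343
d [-0.0018 -0.0028  0.1048] roll -0.005 q6 1.32 pos [ 0.5048 -0.1473  0.3448] w 0.0343 F [-0.2  0.7 -2. ] t 20.8
```

View pics/c17.png

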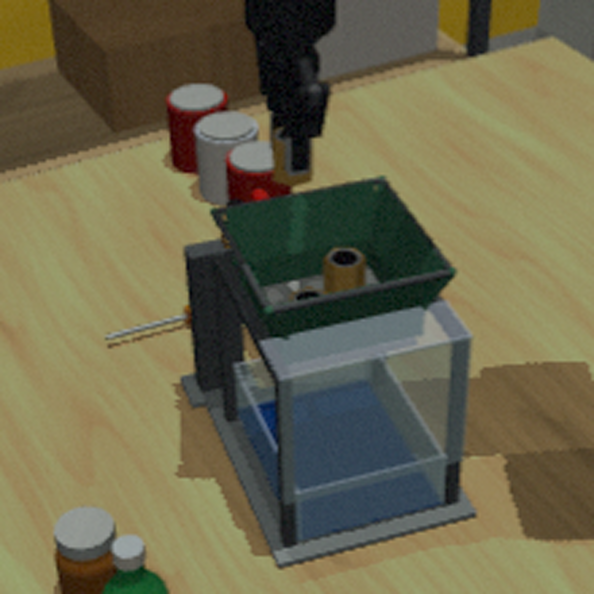

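```bash
python3 -m handwheel '[-0.001,-0.002,0.03,0,0.02,-0.001,-0.003,0.06,0,0.02,-0.001,-0.003,0.085,0,0.02,-0.001,-0.003,0.1,0,0.02,-0.001,-0.003,0.104,0,0.02,-0.001,-0.003,0.104,0,0.02,-0.001,-0.003,0.104,0,0.048,-0.001,-0.003,0.104,0,0.048,-0.001,-0.003,0.104,0,0.048,-0.001,-0.003,0.104,0,0.048]'; python3 -m handwheel '[0,0,-0.03,0,0.048,0,0,-0.06,0,0.048,0,0,-0.1,0,0.065,0,0,-0.1,0,0.065]';  python3 -c "
from h import *
go([.427,.364,.33],90)
crop('s',arm.read_camera('scene'),200,60,480,400,2,'c18.png')"
```

```text
time: 21.68
position: [0.508, -0.1436, 0.2419]
orientation: [-0.001, 0.996, -0.085, 0.016]
ft_force: [0.2, 0.5, 0.6]
width: 0.0479
time: 22.02
position: [0.5061, -0.1442, 0.3491]
orientation: [0.0, 0.996, -0.085, 0.021]
ft_force: [-0.0, -0.9, 0.3]
width: 0.065
d [-0.1643 -0.4876  0.0136] roll -0.169 q6 1.33 pos [ 0.5061 -0.1442  0.3491] w 0.065 F [-0.  -0.9  0.3] t 22.02
```

View pics/c18.png

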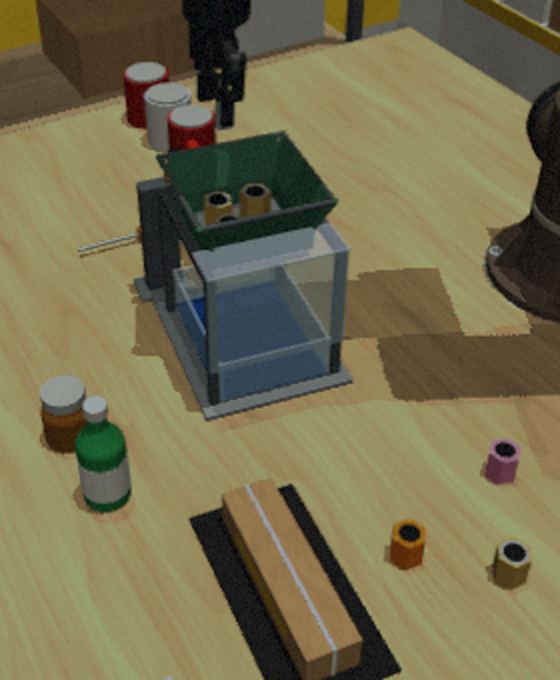

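```bash
python3 -m handwheel '[-0.015,-0.04,0,0,0.065,-0.03,-0.08,0,-0.05,0.065,-0.045,-0.12,0,-0.1,0.065,-0.06,-0.16,0,-0.167,0.065,-0.07,-0.2,0.0,-0.167,0.065,-0.08,-0.24,0,-0.167,0.065,-0.095,-0.28,0.0,-0.167,0.065,-0.11,-0.32,0.0,-0.167,0.065,-0.13,-0.36,0.0,-0.167,0.065,-0.15,-0.4,0.0,-0.167,0.065,-0.16,-0.44,0.0,-0.167,0.065,-0.164,-0.4876,0.0,-0.167,0.065]';  python3 -m handwheel '[0,0,0,0,0.065,0,0,0,0,0.065,0,0,0,0,0.065]'; python3 -c "
from h import *
go([.427,.364,.15],90); print(st()[2][:,2].round(3))
"
```

```text
time: 23.07
position: [0.4235, 0.3498, 0.3412]
orientation: [0.001, 1.0, -0.001, 0.02]
ft_force: [2.7, -0.4, 1.4]
width: 0.0648
time: 23.32
position: [0.4232, 0.3495, 0.3406]
orientation: [0.002, 1.0, -0.0, 0.019]
ft_force: [0.0, 0.1, 0.6]
width: 0.0647
d [-0.0036 -0.0153  0.1905] roll -0.001 q6 2.16 pos [0.4232 0.3495 0.3406] w 0.0647 F [0.  0.1 0.6] t 23.32
[ 0.038 -0.004 -0.999]
```

```bash
python3 -m handwheel '[0,-0.008,0.042,0,0.065,-0.001,-0.015,0.084,0,0.065,-0.001,-0.015,0.126,0,0.065]';  python3 -m handwheel '[0,0,0.02,0,0.065,0,0,0.042,0,0.065]';python3 -m handwheel '[0,0,0,0,0.065,0,0,0,0,0.065]'; python3 -c "
from h import *
go([.427,.364,.03],90); print(st()[2][:,2].round(3))
crop('s',arm.read_camera('scene'),300,180,500,400,2.5,'c19.png')"
```

```text
time: 23.57
position: [0.4273, 0.3631, 0.2168]
orientation: [0.001, 1.0, -0.001, 0.02]
ft_force: [0.7, 0.6, -0.4]
width: 0.065
time: 23.73
position: [0.4291, 0.361, 0.1732]
orientation: [0.002, 1.0, -0.002, 0.02]
ft_force: [0.4, 0.4, 0.3]
width: 0.0652
time: 23.9
position: [0.4293, 0.3595, 0.1728]
orientation: [0.002, 1.0, -0.003, 0.019]
ft_force: [0.1, -0.3, 0.1]
width: 0.0652
d [-0.0077 -0.0052  0.1426] roll -0.006 q6 2.19 pos [0.4293 0.3595 0.1728] w 0.0652 F [ 0.1 -0.3  0.1] t 23.9
[ 0.037 -0.005 -0.999]
```

View pics/c19.png

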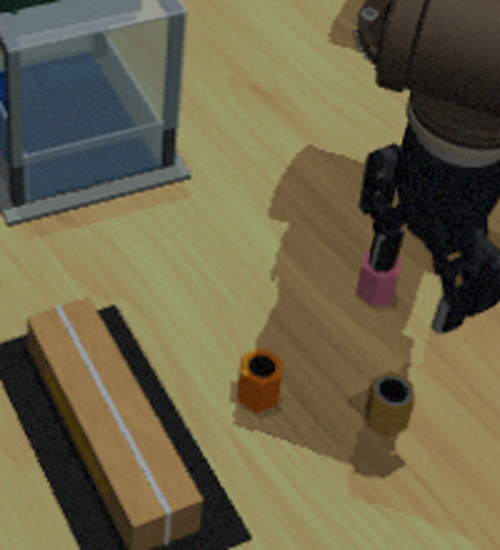

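```bash
python3 -m handwheel '[-0.004,-0.003,0.04,0,0.065,-0.007,-0.005,0.08,0,0.065,-0.007,-0.005,0.115,0,0.065,-0.007,-0.005,0.135,0,0.065,-0.007,-0.005,0.142,0,0.065,-0.007,-0.005,0.142,0,0.065,-0.007,-0.005,0.142,0,0.02,-0.007,-0.005,0.142,0,0.02,-0.007,-0.005,0.142,0,0.02,-0.007,-0.005,0.142,0,0.02,-0.007,-0.005,0.142,0,0.02,-0.007,-0.005,0.142,0,0.02]'; python3 -m handwheel '[0,0,-0.03,0,0.02,0,0,-0.06,0,0.02,0,0,-0.09,0,0.02,0,0,-0.12,0,0.02,0,0,-0.15,0,0.02,0,0,-0.18,0,0.02,0,0,-0.21,0,0.02,0,0,-0.24,0,0.02,0,0,-0.27,0,0.02,0,0,-0.3,0,0.02,0,0,-0.3,0,0.02,0,0,-0.3,0,0.02]'; python3 -c "
from h import *
go([.4656,-.0865,.33],80.5); print(st()[2][:,2].round(3))"
```

```text
time: 24.95
position: [0.4292, 0.3652, 0.0342]
orientation: [0.001, 1.0, -0.003, 0.021]
ft_force: [-0.7, -0.9, 9.5]
width: 0.0331
time: 25.95
position: [0.4162, 0.3655, 0.3362]
orientation: [-0.001, 1.0, -0.003, 0.023]
ft_force: [0.0, 0.0, -2.7]
width: 0.0332
d [0.0518 0.4518 0.008 ] roll 0.16 q6 2.2 pos [0.4162 0.3655 0.3362] w 0.0332 F [ 0.   0.  -2.7] t 25.95
[ 0.046  0.001 -0.999]
```

```bash
python3 -m handwheel '[0.01,0.04,0,0.06,0.02,0.02,0.08,0,0.12,0.02,0.03,0.12,0,0.16,0.02,0.04,0.16,0,0.16,0.02,0.05,0.2,0,0.16,0.02,0.05,0.24,0,0.16,0.02,0.05,0.28,0.0,0.16,0.02,0.052,0.32,0.0,0.16,0.02,0.052,0.36,0.0,0.16,0.02,0.052,0.4,0.0,0.16,0.02,0.052,0.452,0.0,0.16,0.02,0.052,0.452,0.0,0.16,0.02]';python3 -m handwheel '[0,0,0,0,0.02,0,0,0,0,0.02]'; python3 -c "
from h import *
go([.4656,-.0865,.245],80.5)
crop('s',arm.read_camera('scene'),200,60,420,280,2.7,'c20.png')"
```

```text
time: 26.95
position: [0.4646, -0.091, 0.337]
orientation: [-0.002, 0.996, -0.084, 0.022]
ft_force: [-0.2, 0.1, -2.6]
width: 0.0333
time: 27.12
position: [0.464, -0.0913, 0.3361]
orientation: [-0.002, 0.996, -0.085, 0.021]
ft_force: [0.4, 1.0, -2.0]
width: 0.0334
d [-0.0031 -0.0042  0.0911] roll -0.005 q6 1.39 pos [ 0.464  -0.0913  0.3361] w 0.0334 F [ 0.4  1.  -2. ] t 27.12
```

View pics/c20.png

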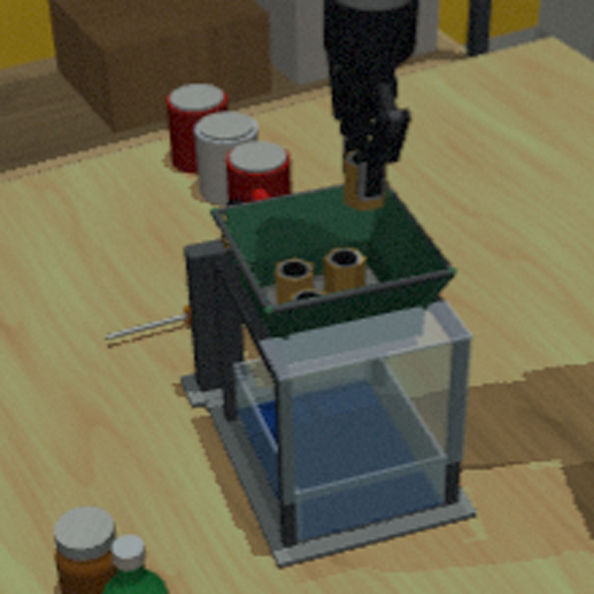

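```bash
python3 -m handwheel '[-0.002,-0.003,0.03,0,0.02,-0.003,-0.004,0.05,0,0.02,-0.003,-0.004,0.075,0,0.02,-0.003,-0.004,0.09,0,0.02,-0.003,-0.004,0.091,0,0.02,-0.003,-0.004,0.091,0,0.02,-0.003,-0.004,0.091,0,0.048,-0.003,-0.004,0.091,0,0.048,-0.003,-0.004,0.091,0,0.048,-0.003,-0.004,0.091,0,0.048]'; python3 -m handwheel '[0,0,-0.03,0,0.048,0,0,-0.06,0,0.048,0,0,-0.1,0,0.065,0,0,-0.1,0,0.065]';  python3 -c "
from h import *
print(st()[2][:,2].round(3))
go([.427,.364,.33],90)
crop('s',arm.read_camera('scene'),200,60,480,400,2,'c21.png')"
```

```text
time: 28.0
position: [0.4661, -0.0859, 0.2462]
orientation: [-0.002, 0.996, -0.085, 0.022]
ft_force: [0.0, -0.5, 0.3]
width: 0.0481
time: 28.33
position: [0.4629, -0.0864, 0.3528]
orientation: [-0.001, 0.996, -0.085, 0.027]
ft_force: [0.6, 0.9, -0.4]
width: 0.0655
[ 0.054 -0.003 -0.999]
d [-0.1126 -0.4377  0.0196] roll -0.17 q6 1.4 pos [ 0.4629 -0.0864  0.3528] w 0.0655 F [ 0.6  0.9 -0.4] t 28.33
```

View pics/c21.png

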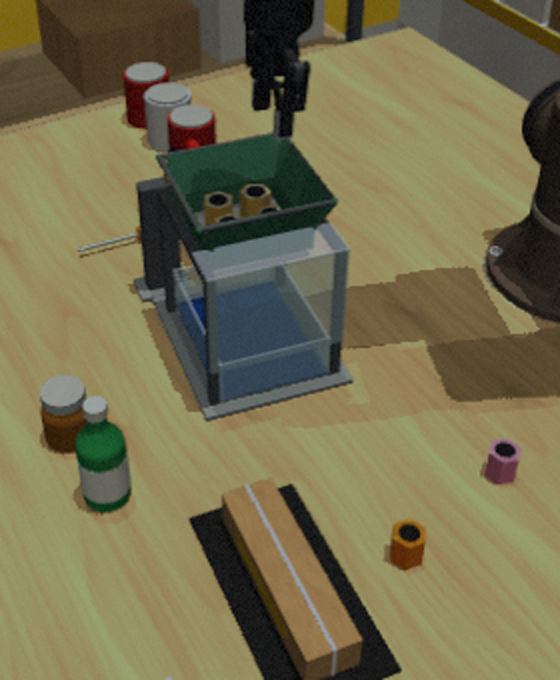

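```bash
python3 -c "
from h import *
go([.5075,-.2608,.34],-9.5)"
```

```text
d [0.0734 0.1645 0.0124] roll 1.567 q6 1.4 pos [ 0.4624 -0.0862  0.3497] w 0.0648 F [ 0.4 -0.3 -0.2] t 28.38
```

```bash
python3 -m handwheel '[0.02,0.03,0,-0.12,0.065,0.04,0.06,0,-0.24,0.065,0.06,0.09,0,-0.36,0.065,0.073,0.12,0,-0.48,0.065,0.073,0.15,0,-0.6,0.065,0.073,0.165,0.01,-0.72,0.065,0.073,0.165,0.01,-0.84,0.065,0.073,0.165,0.01,-0.96,0.065,0.073,0.165,0.01,-1.08,0.065,0.073,0.165,0.01,-1.2,0.065,0.073,0.165,0.01,-1.32,0.065,0.073,0.165,0.01,-1.44,0.065]';python3 -m handwheel '[0,0,0,-0.13,0.065,0,0,0,-0.13,0.065,0,0,0,-0.13,0.065,0,0,0,-0.13,0.065]'; python3 -c "
from h import *
go([.5075,-.2608,.30],-9.5);print(st()[2][:,2].round(3))
crop('s',arm.read_camera('scene'),200,60,420,280,2.7,'c22.png')
crop('t',arm.read_camera('top'),290,165,470,295,4,'c23.png')"
```

```text
time: 29.38
position: [0.5066, -0.2612, 0.3414]
orientation: [0.016, 0.803, 0.595, 0.02]
ft_force: [-1.1, -0.7, -1.3]
width: 0.0651
time: 29.72
position: [0.5066, -0.2611, 0.341]
orientation: [0.017, 0.764, 0.645, 0.019]
ft_force: [-0.8, 0.0, -0.2]
width: 0.0649
d [ 0.0002 -0.0012  0.041 ] roll -0.003 q6 -0.45 pos [ 0.5066 -0.2611  0.341 ] w 0.0649 F [-0.8  0.  -0.2] t 29.72
[ 0.05  -0.001 -0.999]
```

View pics/c22.png

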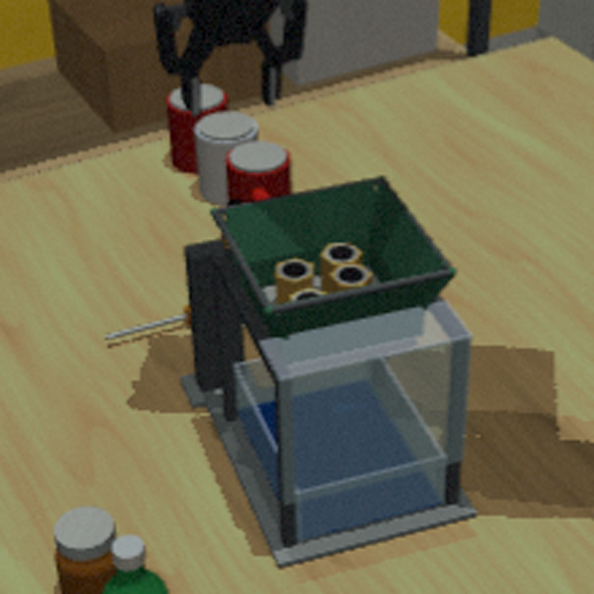

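View pics/c23.png

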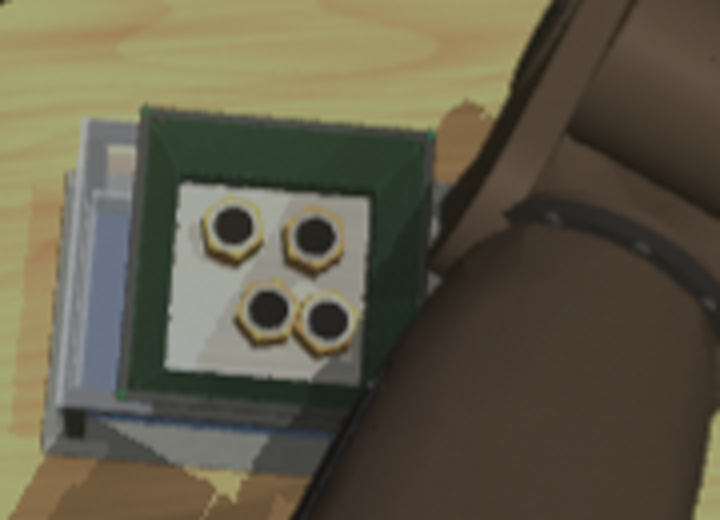

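```bash
python3 -c "
from h import *
for u,v in [(236,227),(315,236),(327,321),(268,309)]: print(onz('top',290+u/4,165+v/4,.215).round(4))
c=np.mean([onz('top',290+u/4,165+v/4,.207) for u,v in [(180,182),(370,198),(360,387),(166,369)]],0); print('throat',c)
go([.5075,-.2608,.225],-9.5)
"
```

```text
[ 0.5163 -0.0964  0.215 ]
[ 0.5073 -0.1431  0.215 ]
[ 0.4557 -0.1449  0.215 ]
[ 0.4655 -0.1108  0.215 ]
throat [ 0.4823373  -0.11363276  0.207     ]
d [-0.0003 -0.005   0.1161] roll -0.002 q6 -0.45 pos [ 0.5066 -0.2612  0.3412] w 0.0651 F [ 0.3 -0.6  0.3] t 29.82
```

```bash
python3 -m handwheel '[-0.001,-0.002,0.04,0,0.065,-0.001,-0.004,0.08,0,0.065,-0.001,-0.005,0.11,0,0.065,-0.001,-0.005,0.122,0,0.065,-0.001,-0.005,0.122,0,0.065,-0.001,-0.005,0.122,0,0.065]'; python3 -c "
from h import *
go([.5076,-.2600,.218],-9.5)
crop('s',arm.read_camera('scene'),200,60,420,280,2.7,'c24.png')"
```

```text
time: 30.32
position: [0.5078, -0.2615, 0.2191]
orientation: [0.016, 0.764, 0.645, 0.019]
ft_force: [0.9, 1.4, 1.1]
width: 0.0648
d [ 0.0014 -0.0005  0.0011] roll -0.003 q6 -0.46 pos [ 0.5078 -0.2615  0.2191] w 0.0648 F [0.9 1.4 1.1] t 30.32
```

View pics/c24.png

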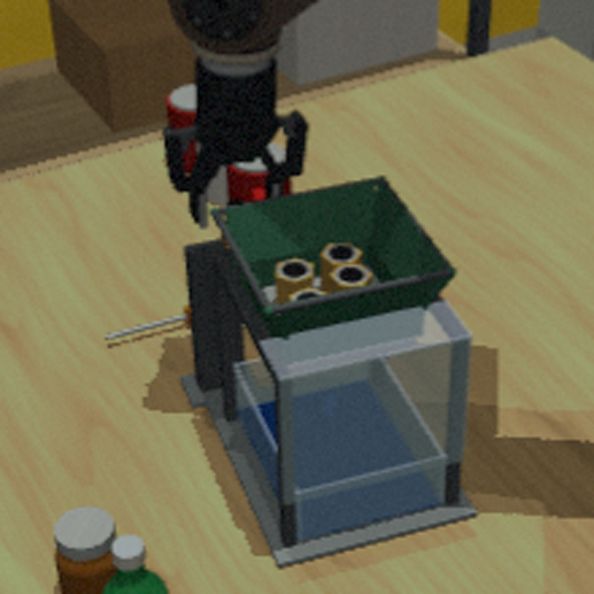

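```bash
python3 -m handwheel '[0.001,0,0.001,0,0.01,0.001,0,0.001,0,0.01,0.001,0,0.001,0,0.01,0.001,0,0.001,0,0.01,0.001,0,0.001,0,0.01,0.001,0,0.001,0,0.01]'; python3 -c "
from h import *
go([.5076,-.2600,.218],-9.5); print(st()[2].round(3))"
```

```text
time: 30.87
position: [0.5084, -0.2608, 0.2201]
orientation: [0.018, 0.764, 0.645, 0.019]
ft_force: [-1.6, 0.4, 8.1]
width: 0.016
d [ 0.0007 -0.001   0.0021] roll -0.002 q6 -0.45 pos [ 0.5084 -0.2608  0.2201] w 0.016 F [-1.6  0.4  8.1] t 30.87
[[ 0.167  0.984  0.052]
 [ 0.986 -0.168 -0.002]
 [ 0.006  0.052 -0.999]]
```

```bash
python3 -m handwheel '[0,0.006,0,0,0.01,0,0.012,0.001,0,0.01,0,0.018,0.001,0,0.01,0,0.024,0.001,0,0.01,0,0.03,0.0015,0,0.01,0,0.035,0.002,0,0.01,0,0.035,0.002,0,0.01]'; python3 -m handwheel '[0,0,0,0,0.05,0,0,0,0,0.05,0,0,0,0,0.05,0,0,0,0,0.05]';python3 -m handwheel '[0,0,-0.03,0,0.05,0,0,-0.06,0,0.05,0,0,-0.09,0,0.05,0,0,-0.11,0,0.05,0,0,-0.12,0,0.05,0,0,-0.12,0,0.05,0,0,-0.12,0,0.05]'; python3 -c "
from h import *
go([.5076,-.2600,.218],-9.5); print(st()[2][:,2].round(3))
cv2.imwrite('pics/t3.png',arm.read_camera('top')[:,:,::-1])"
```

```text
time: 31.45
position: [0.5441, -0.2668, 0.2203]
orientation: [0.018, 0.764, 0.645, 0.02]
ft_force: [1.8, 2.0, 4.2]
width: 0.0159
time: 31.78
position: [0.544, -0.2669, 0.2203]
orientation: [0.018, 0.764, 0.645, 0.02]
ft_force: [-0.4, -0.8, -1.0]
width: 0.0499
time: 32.37
position: [0.5374, -0.2665, 0.3393]
orientation: [0.018, 0.764, 0.645, 0.02]
ft_force: [0.4, -0.6, 0.3]
width: 0.0504
d [ 0.0006 -0.0369  0.1195] roll -0.003 q6 -0.42 pos [ 0.5374 -0.2665  0.3393] w 0.0504 F [ 0.4 -0.6  0.3] t 32.37
[ 0.053 -0.003 -0.999]
```

View pics/t3.png

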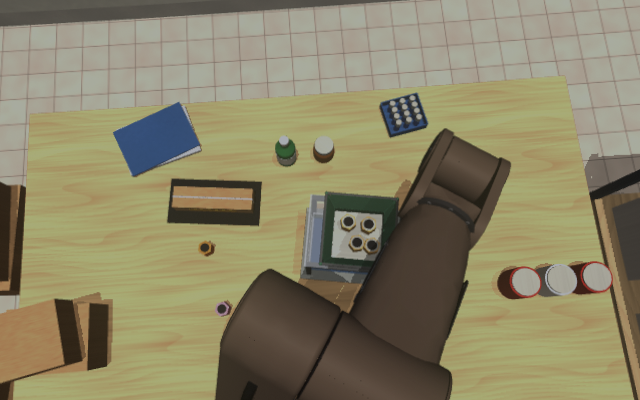

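```bash
cat >> h.py <<'E'
HC=np.array([.4862,-.1150]); HY=np.radians(-9.5)
def hop(x,y,z):
    c,s=np.cos(HY),np.sin(HY); return np.array([HC[0]+c*x-s*y,HC[1]+s*x+c*y,z])
def lev(th,r=.140): return hop(0,-.066-r*np.cos(th),.171+.003+r*np.sin(th))
E
python3 -c "
from h import *
P=lev(0); print(P); P[2]=.30; go(P,-9.5); print(proj('top',lev(0)),proj('scene',lev(0)))"
```

```text
[ 0.45220019 -0.31817483  0.174     ]
d [-0.0656 -0.0771  0.0342] roll -0.002 q6 -0.42 pos [ 0.5373 -0.2664  0.3386] w 0.0499 F [ 0.3  0.  -1. ] t 32.42
[[440.51724104 243.90336245]] [[296.35406199 134.11558113]]
```

```bash
python3 -m handwheel '[-0.02,-0.025,0,0,0.05,-0.04,-0.05,0.01,0,0.05,-0.06,-0.075,0.02,0,0.05,-0.0656,-0.077,0.034,0,0.05,-0.0656,-0.077,0.034,0,0.05,-0.0656,-0.077,0.034,0,0.05,-0.0656,-0.077,0.034,0,0.05]'; python3 -c "
from h import *
go(lev(0),-9.5)
crop('s',arm.read_camera('scene'),200,60,420,280,2.7,'c25.png')
crop('t',arm.read_camera('top'),290,165,470,295,4,'c26.png')"
```

```text
time: 33.0
position: [0.4529, -0.3179, 0.3]
orientation: [0.017, 0.764, 0.645, 0.019]
ft_force: [0.7, -0.6, -0.5]
width: 0.0502
d [-0.0013 -0.0071  0.1258] roll -0.002 q6 -0.6 pos [ 0.4529 -0.3179  0.3   ] w 0.0502 F [ 0.7 -0.6 -0.5] t 33.0
```

View pics/c25.png

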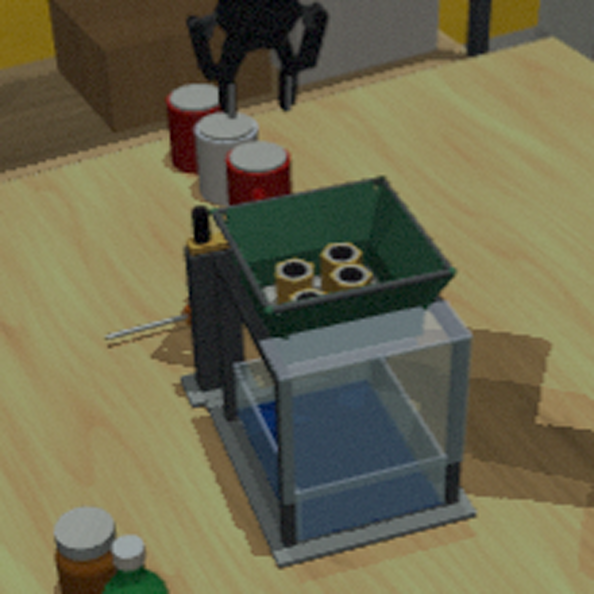

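View pics/c26.png

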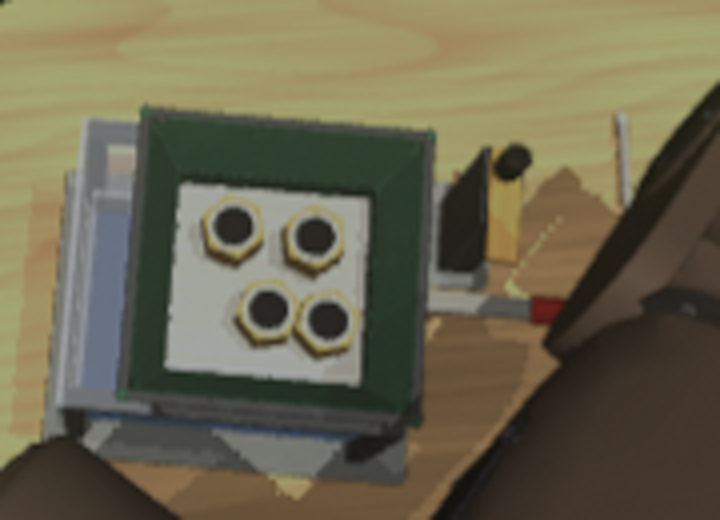

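```bash
python3 -m handwheel '[-0.001,-0.003,0.04,0,0.05,-0.001,-0.006,0.08,0,0.05,-0.001,-0.007,0.11,0,0.05,-0.001,-0.007,0.124,0,0.05,-0.001,-0.007,0.126,0,0.05,-0.001,-0.007,0.126,0,0.05,-0.001,-0.007,0.126,0,0.01,-0.001,-0.007,0.126,0,0.01,-0.001,-0.007,0.126,0,0.01,-0.001,-0.007,0.126,0,0.01,-0.001,-0.007,0.126,0,0.01,-0.001,-0.007,0.126,0,0.01]'; python3 -c "
from h import *
s,p,Rm=st()
go(lev(0),-9.5)
for t in np.arange(0,1.01,.1): print(round(t,1),(Rm.T@(lev(t)-lev(0))).round(4))
crop('s',arm.read_camera('scene'),200,60,420,280,2.7,'c27.png')"
```

```text
time: 34.1
position: [0.4521, -0.3179, 0.1755]
orientation: [0.018, 0.763, 0.645, 0.019]
ft_force: [-6.6, 0.0, 5.3]
width: 0.0162
d [-0.0003  0.0001  0.0016] roll -0.001 q6 -0.61 pos [ 0.4521 -0.3179  0.1755] w 0.0162 F [-6.6  0.   5.3] t 34.1
0.0 [0. 0. 0.]
0.1 [ 0.0008  0.0007 -0.014 ]
0.2 [ 0.003   0.0014 -0.0278]
0.3 [ 0.0065  0.0021 -0.0413]
0.4 [ 0.0114  0.0028 -0.0544]
0.5 [ 0.0175  0.0035 -0.0669]
0.6 [ 0.0249  0.0041 -0.0788]
0.7 [ 0.0335  0.0047 -0.0899]
0.8 [ 0.0431  0.0052 -0.1   ]
0.9 [ 0.0536  0.0056 -0.1092]
1.0 [ 0.0651  0.0061 -0.1173]
```

View pics/c27.png

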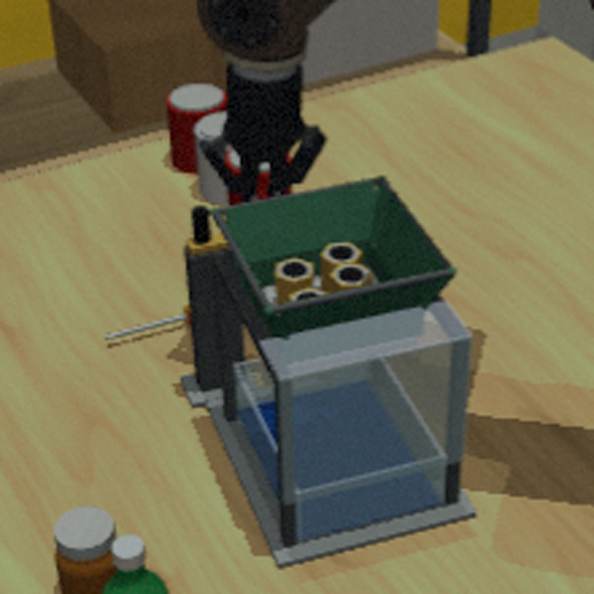

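```bash
python3 -m handwheel '[0.0008,0.001,-0.014,0,0.01,0.003,0.0014,-0.028,0,0.01,0.0065,0.002,-0.041,0,0.01,0.0114,0.003,-0.054,0,0.01,0.0175,0.0035,-0.067,0,0.01,0.0175,0.0035,-0.067,0,0.01]'; python3 -c "
from h import *
s,p,Rm=st()
go(lev(.5),-9.5)
for t in np.arange(.5,1.01,.1): print(round(t,1),(Rm.T@(lev(t)-lev(0.5))).round(4))
crop('s',arm.read_camera('scene'),200,60,420,280,2.7,'c28.png')"
```

```text
time: 34.65
position: [0.4549, -0.2996, 0.2452]
orientation: [0.018, 0.763, 0.646, 0.019]
ft_force: [-2.6, 7.6, 4.7]
width: 0.0165
d [-0.0017  0.0002  0.0041] roll 0.001 q6 -0.58 pos [ 0.4549 -0.2996  0.2452] w 0.0165 F [-2.6  7.6  4.7] t 34.65
0.5 [0. 0. 0.]
0.6 [ 0.0074  0.0006 -0.0119]
0.7 [ 0.0159  0.0012 -0.0229]
0.8 [ 0.0255  0.0018 -0.0331]
0.9 [ 0.0361  0.0023 -0.0423]
1.0 [ 0.0475  0.0027 -0.0503]
```

View pics/c28.png

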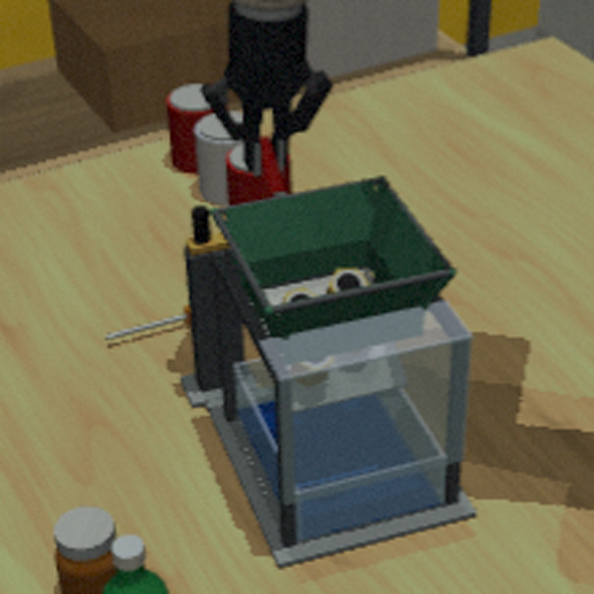

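```bash
python3 -m handwheel '[0.006,0.001,-0.009,0,0.01,0.0145,0.0012,-0.02,0,0.01,0.024,0.002,-0.029,0,0.01,0.0345,0.0023,-0.038,0,0.01,0.046,0.003,-0.046,0,0.01,0.046,0.003,-0.046,0,0.01,0.046,0.003,-0.046,0,0.01]'; python3 -c "
from h import *
go(lev(1.0),-9.5)
crop('s',arm.read_camera('scene'),200,60,420,280,2.7,'c29.png')"
```

```text
time: 35.28
position: [0.4625, -0.2522, 0.2921]
orientation: [0.017, 0.763, 0.646, 0.02]
ft_force: [-5.5, 8.0, 1.9]
width: 0.0162
d [-0.0024  0.0007  0.0003] roll 0.001 q6 -0.49 pos [ 0.4625 -0.2522  0.2921] w 0.0162 F [-5.5  8.   1.9] t 35.28
```

View pics/c29.png

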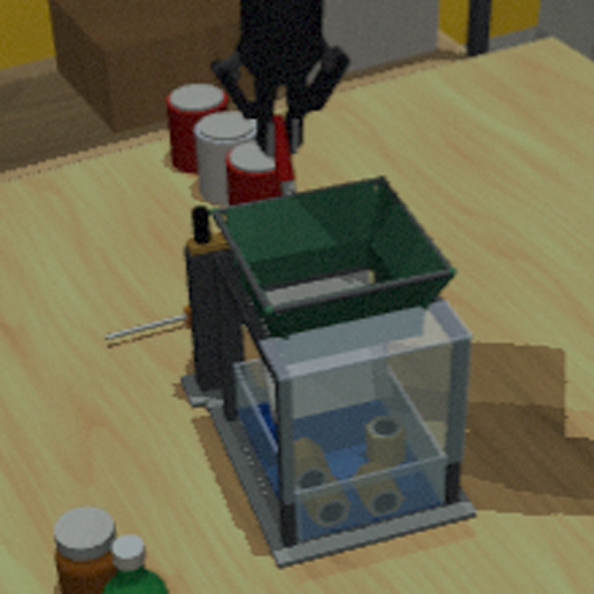

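```bash
python3 -m handwheel '[0,0,0,0,0.01,0,0,0,0,0.01,0,0,0,0,0.01]'; python3 -c "
from h import *
s,p,Rm=st()
print(p)
for t in np.arange(1.,-.05,-.1): print(round(t,1),(Rm.T@(lev(t)-p)).round(4))
crop('s',arm.read_camera('scene'),260,180,400,280,5,'c30.png')"
```

```text
time: 35.58
position: [0.4626, -0.2512, 0.2929]
orientation: [0.017, 0.763, 0.646, 0.02]
ft_force: [-2.7, 7.0, 2.1]
width: 0.0161
[ 0.46261176 -0.25119415  0.29285498]
1.0 [-0.0034  0.0007  0.0011]
0.9 [-0.0149  0.0003  0.0091]
0.8 [-0.0255 -0.0002  0.0182]
0.7 [-0.0351 -0.0007  0.0283]
0.6 [-0.0437 -0.0013  0.0394]
0.5 [-0.0512 -0.0019  0.0512]
0.4 [-0.0574 -0.0026  0.0637]
0.3 [-0.0623 -0.0032  0.0768]
0.2 [-0.0659 -0.0039  0.0903]
0.1 [-0.0681 -0.0047  0.1041]
0.0 [-0.069  -0.0054  0.1181]
```

View pics/c30.png

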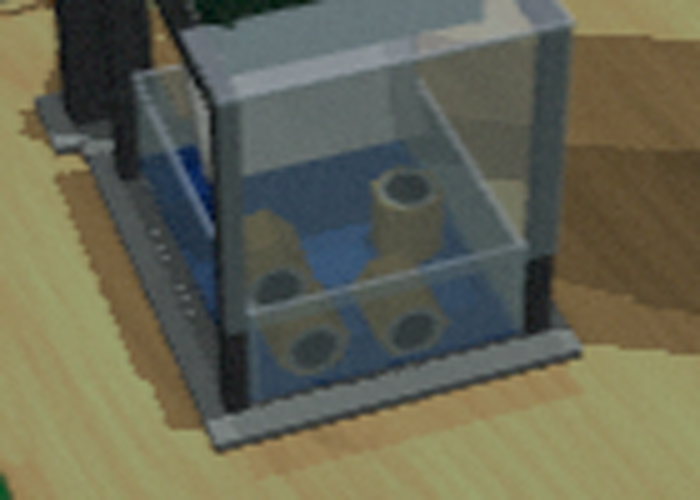

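All four couplings are in the bin, at roughly (318,237), (323,250), (341,224) and (343,245) in the full picture. Next I'll close the trap.

```bash
python3 -m handwheel '[-0.0149,0,0.009,0,0.01,-0.0255,0,0.018,0,0.01,-0.035,-0.001,0.028,0,0.01,-0.0437,-0.001,0.039,0,0.01,-0.051,-0.002,0.051,0,0.01,-0.057,-0.0026,0.064,0,0.01,-0.062,-0.003,0.077,0,0.01,-0.066,-0.004,0.09,0,0.01,-0.068,-0.0047,0.104,0,0.01,-0.069,-0.0054,0.117,0,0.01,-0.069,-0.0054,0.118,0,0.01,-0.069,-0.0054,0.118,0,0.01]'; python3 -c "
from h import *
go(lev(0),-9.5)
crop('s',arm.read_camera('scene'),200,60,420,280,2.7,'c31.png')"
```

```text
time: 36.63
position: [0.452, -0.3188, 0.174]
orientation: [0.017, 0.763, 0.646, 0.02]
ft_force: [-7.8, -4.9, -2.5]
width: 0.0161
d [ 0.0007  0.0001 -0.    ] roll -0.001 q6 -0.62 pos [ 0.452  -0.3188  0.174 ] w 0.0161 F [-7.8 -4.9 -2.5] t 36.63
```

View pics/c31.png

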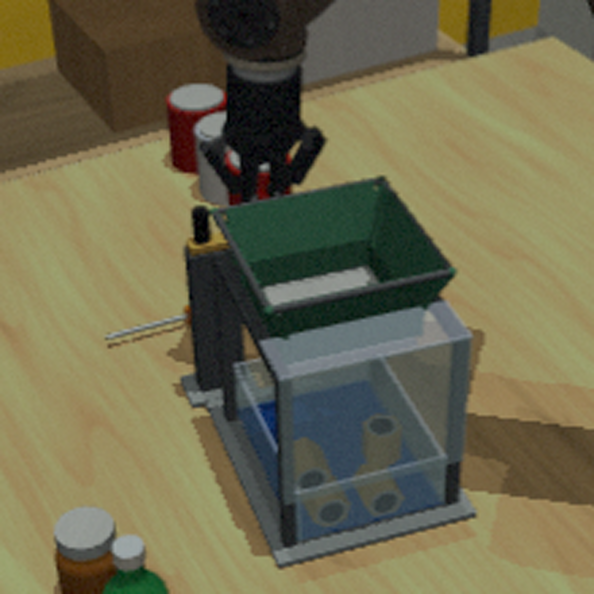

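```bash
python3 -m handwheel '[0,0,0.002,0,0.01,0,0,0.003,0,0.01,0,0,0.003,0,0.01]'; 
```

```text
time: 36.93
position: [0.452, -0.3189, 0.1722]
orientation: [0.017, 0.764, 0.645, 0.02]
ft_force: [-8.1, -0.7, 5.7]
width: 0.0161
```

```bash
python3 -m handwheel '[0,0,0.002,0,0.01,0,0,0.003,0,0.01,0,0,0.003,0,0.01]'; 
```

```text
time: 37.18
position: [0.452, -0.319, 0.1703]
orientation: [0.017, 0.764, 0.645, 0.02]
ft_force: [-11.1, 0.7, 6.9]
width: 0.0158
```

```bash
python3 -m handwheel '[0,0,0,0,0.05,0,0,0,0,0.05,0,0,0,0,0.05,0,0,0,0,0.05]';python3 -m handwheel '[0,0,-0.03,0,0.05,0,0,-0.06,0,0.05,0,0,-0.09,0,0.05,0,0,-0.12,0,0.05,0,0,-0.15,0,0.065,0,0,-0.16,0,0.065,0,0,-0.16,0,0.065]'; python3 -c "
from h import *
go(hop(.080,-.1405,.30),-9.5)
crop('s',arm.read_camera('scene'),200,60,420,280,2.7,'c32.png')
crop('t',arm.read_camera('top'),290,165,470,295,4,'c33.png')"
```

```text
time: 37.52
position: [0.4525, -0.3192, 0.1707]
orientation: [0.018, 0.764, 0.645, 0.021]
ft_force: [-0.2, -0.0, 0.7]
width: 0.05
time: 38.1
position: [0.4444, -0.3194, 0.3331]
orientation: [0.021, 0.764, 0.645, 0.021]
ft_force: [0.3, -0.5, -1.6]
width: 0.065
d [0.0681 0.0852 0.0385] roll -0.003 q6 -0.61 pos [ 0.4444 -0.3194  0.3331] w 0.065 F [ 0.3 -0.5 -1.6] t 38.1
```

View pics/c32.png

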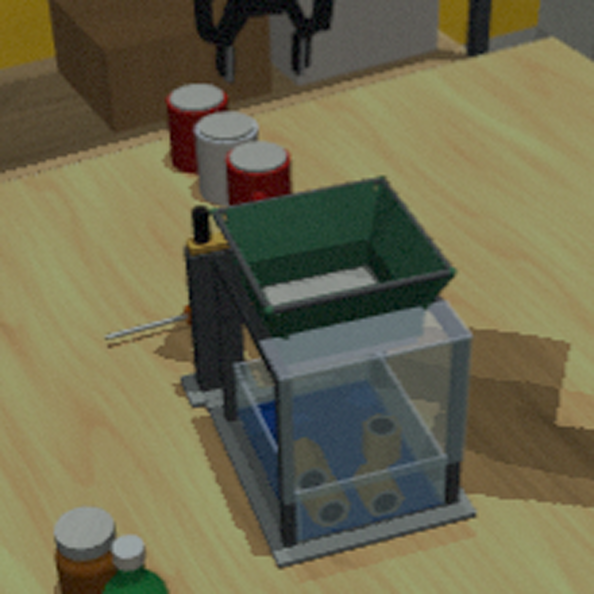

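View pics/c33.png

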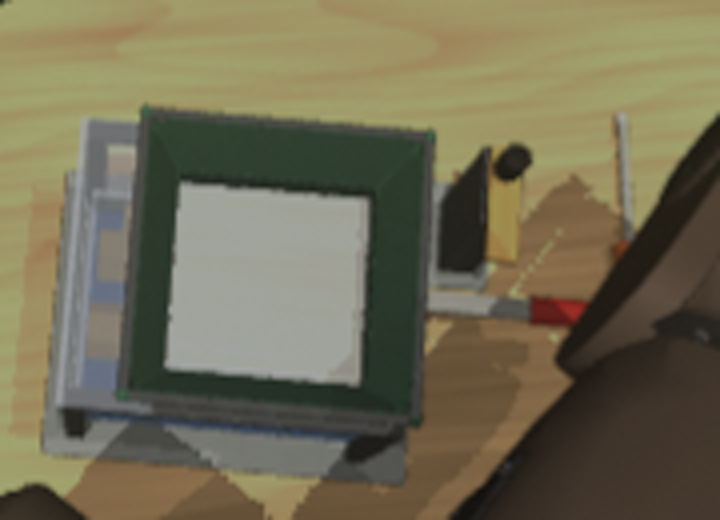

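```bash
python3 -c "
from h import *
K=onz('top',290+516/4,165+160/4,.224); print(K); d=K[:2]-HC; c,s=np.cos(HY),np.sin(HY); print('hop',c*d[0]+s*d[1],-s*d[0]+c*d[1])
go(hop(.080,-.1400,.32),-9.5); print(st()[2][:,2].round(3))"
```

```text
[ 0.54264532 -0.2664253   0.224     ]
hop 0.0806635852529703 -0.14003242994684795
d [0.0682 0.0874 0.015 ] roll -0.003 q6 -0.61 pos [ 0.4437 -0.3188  0.3297] w 0.065 F [-0.8  0.2 -0.4] t 38.2
[ 0.055 -0.001 -0.999]
```

```bash
python3 -m handwheel '[0.02,0.025,0,0,0.065,0.04,0.05,0.01,0,0.065,0.06,0.075,0.012,0,0.065,0.068,0.087,0.015,0,0.065,0.068,0.087,0.015,0,0.065,0.068,0.087,0.015,0,0.065]'; python3 -c "
from h import *
go(hop(.0805,-.1400,.219),-9.5)"
```

```text
time: 38.7
position: [0.5416, -0.266, 0.3181]
orientation: [0.017, 0.764, 0.645, 0.02]
ft_force: [-0.3, 0.4, -0.6]
width: 0.0651
d [-0.0011 -0.0041  0.099 ] roll -0.001 q6 -0.42 pos [ 0.5416 -0.266   0.3181] w 0.0651 F [-0.3  0.4 -0.6] t 38.7
```

```bash
python3 -m handwheel '[-0.001,-0.002,0.035,0,0.065,-0.001,-0.004,0.07,0,0.065,-0.001,-0.004,0.092,0,0.065,-0.001,-0.004,0.098,0,0.065,-0.001,-0.004,0.098,0,0.01,-0.001,-0.004,0.098,0,0.01,-0.001,-0.004,0.098,0,0.01,-0.001,-0.004,0.098,0,0.01,-0.001,-0.004,0.098,0,0.01,-0.001,-0.004,0.098,0,0.01]'; python3 -c "
from h import *
s,p,Rm=st(); print((Rm.T@(hop(.045,-.14,p[2])-hop(.080,-.14,p[2]))).round(4))
go(hop(.045,-.1400,.219),-9.5)"
```

```text
time: 39.53
position: [0.5429, -0.2668, 0.222]
orientation: [0.018, 0.763, 0.645, 0.02]
ft_force: [-0.2, -0.8, 6.9]
width: 0.0164
[-0.     -0.0349 -0.0019]
d [ 0.0003 -0.0361  0.0011] roll -0.001 q6 -0.43 pos [ 0.5429 -0.2668  0.222 ] w 0.0164 F [-0.2 -0.8  6.9] t 39.53
```

```bash
python3 -m handwheel '[0,-0.006,0,0,0.01,0,-0.012,-0.001,0,0.01,0,-0.018,-0.001,0,0.01,0,-0.024,-0.001,0,0.01,0,-0.03,-0.0015,0,0.01,0,-0.035,-0.002,0,0.01,0,-0.036,-0.002,0,0.01,0,-0.036,-0.002,0,0.01]'; python3 -c "
from h import *
go(hop(.045,-.1400,.219),-9.5)"
```

```text
time: 40.2
position: [0.5068, -0.2607, 0.2222]
orientation: [0.018, 0.764, 0.645, 0.02]
ft_force: [-2.3, -1.4, 0.1]
width: 0.0161
d [0.0003 0.0005 0.0033] roll -0.001 q6 -0.46 pos [ 0.5068 -0.2607  0.2222] w 0.0161 F [-2.3 -1.4  0.1] t 40.2
```

```bash
python3 -m handwheel '[0,-0.002,0,0,0.01,0,-0.003,0,0,0.01,0,-0.003,0,0,0.01]'
```

```text
time: 40.45
position: [0.5059, -0.2607, 0.2226]
orientation: [0.02, 0.764, 0.645, 0.022]
ft_force: [13.9, -1.1, -4.2]
width: 0.0161
```

The force rose to 14 N after less than 1 mm, so the bolt is against its home stop. I'll release it, back off and inspect.

```bash
python3 -m handwheel '[0,0.001,0,0,0.05,0,0.001,0,0,0.05,0,0.001,0,0,0.05,0,0.001,0,0,0.05]';python3 -m handwheel '[0,0,-0.03,0,0.05,0,0,-0.06,0,0.05,0,0,-0.09,0,0.05,0,0,-0.12,0,0.05,0,0,-0.14,0,0.05,0,0,-0.14,0,0.05]'; python3 -c "
from h import *
go([.40,.25,.36])"
```

```text
time: 40.78
position: [0.5068, -0.2608, 0.2227]
orientation: [0.02, 0.764, 0.645, 0.022]
ft_force: [-0.7, -0.2, 0.4]
width: 0.0499
time: 41.28
position: [0.499, -0.2608, 0.3669]
orientation: [0.023, 0.764, 0.645, 0.022]
ft_force: [-0.3, 0.7, 0.3]
width: 0.05
d [ 0.487  -0.1831 -0.0029] roll 0 q6 -0.45 pos [ 0.499  -0.2608  0.3669] w 0.05 F [-0.3  0.7  0.3] t 41.28
```

```bash
python3 -m handwheel '[0.04,-0.01,0,0,0.05,0.08,-0.02,0,0,0.05,0.12,-0.03,0,0,0.05,0.16,-0.04,0,0,0.05,0.2,-0.05,0,0,0.05,0.24,-0.055,0,0,0.05,0.28,-0.06,0,0,0.05,0.32,-0.065,0,0,0.05,0.36,-0.07,0,0,0.05,0.4,-0.07,0,0,0.05,0.44,-0.07,0,0,0.05,0.47,-0.07,0,0,0.05]'; python3 -c "
from h import *
for i in range(3): t=arm.read_camera('top')
cv2.imwrite('pics/t4.png',t[:,:,::-1]); b=arm.read_camera('scene')
cv2.imwrite('pics/s4.png',b[:,:,::-1])
a=cv2.imread('pics/top0.png')[:,:,::-1]
cv2.imwrite('pics/cmp.png',np.vstack([cv2.resize(x[180:270,380:470,::-1],(290,290),interpolation=cv2.INTER_CUBIC) for x in (a,t)]))
def red(im):
    h=im.astype(int); m=((h[:,:,0]>110)&(h[:,:,1]<60)&(h[:,:,2]<70)); m[:, :415]=0; m[:,460:]=0; m[:230]=0;m[255:]=0
    y,x=np.nonzero(m); return m.sum(),x.min(),x.max(),x.mean(),y.mean()
print(red(a),red(t)); print(arm.read_state()['position'])"
```

```text
time: 42.28
position: [0.5082, 0.2171, 0.3637]
orientation: [0.023, 0.763, 0.645, 0.022]
ft_force: [-0.4, -1.2, 0.4]
width: 0.0503
(np.int64(153), np.int64(423), np.int64(448), np.float64(435.7712418300654), np.float64(243.20261437908496)) (np.int64(161), np.int64(423), np.int64(448), np.float64(435.6335403726708), np.float64(243.22981366459626))
[0.50821992 0.21472854 0.36340304]
```

View pics/cmp.png

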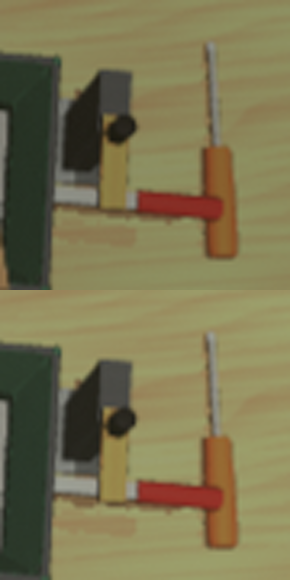

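View pics/t4.png

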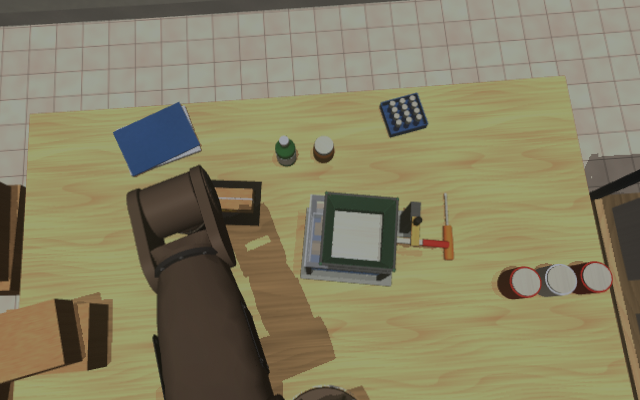

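View pics/s4.png

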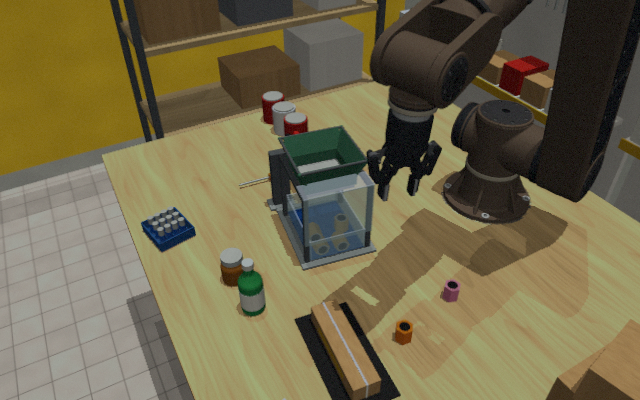

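```bash
python3 -m handwheel '[0,0,0,0,0.05,0,0,0,0,0.05,0,0,0,0,0.05]'; python3 -c "
from h import *
crop('s',arm.read_camera('scene'),260,120,400,280,4,'c40.png')
print(arm.close_job())"
```

```text
time: 42.73
position: [0.5082, 0.2137, 0.3635]
orientation: [0.023, 0.763, 0.645, 0.022]
ft_force: [-0.4, 0.4, 0.5]
width: 0.05
the job is handed in; nothing more can be done
None
```

View pics/c40.png

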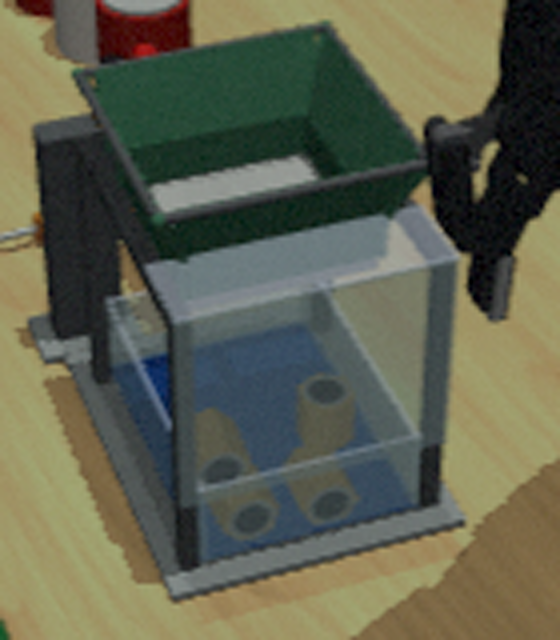

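I finished the whole job and handed it in at about 43 s of the 210 s allowed; no verdict was reported. The carton lies flat on the mat, and all four brass couplings I could find went through the hopper into the clear bin. The trap is shut again with the bolt over the lever.

What the last checks showed:
- **Couplings:** all four are visible in the bin, and the hopper and counter hold no brass ones. The orange and pink look-alikes were left where they stood.
- **Trap:** the red lever is back within 0.2 px of where it was in the starting top view. I have no direct reading of the trap angle.
- **Bolt:** it came up against its home stop with 14 N, and looks the same as at the start.
- **Bystanders:** the bottle, jar and screwdriver look unmoved.

Two things were slightly off, and neither affected a step:
- The two cameras disagreed by 5–8 mm on the couplings' positions, so I used a point between them.
- The tool picked up about 3 degrees of tilt over the moves.

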